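# Post the out-of-tolerance tape measure into the quarantine box

### The arm

A 6-joint arm with a two-finger parallel gripper is mounted at the origin on a cart in front of the work surface, level with it; the furniture and walls round the work are solid. World frame = base frame: x ahead of the robot, y to its left, z up, the work surface at z = 0. Lengths are in m, angles in degrees, forces in N, time in s.
With the tool pointing down it reaches from about 0.275 to 0.725 m from the base axis. Payload 5.6 kg.
Tool frame: the origin (TCP) lies at the very end of the fingers, on their centre line; the grasp point (between the pads) lies 19 mm behind it; z points along the fingers, x is the direction in which the jaws open and shut, and the axes are right-handed (so a half turn about z gives the same grasp; the last joint's range is limited). The gripper opens to 85 mm and grips with 20 to 120 N. Pads are 22 mm wide; open, the fingers measure 114 mm over their backs; the gripper's body (76 mm by 85 mm) begins 54 mm behind the grasp point. The pads swing forward as they close: fully open they stand 13 mm farther back than shut.
Start: joints at [-58.064, 14.616, 6.199, 0, -81.583, -16.306], TCP at [0.148, -0.53, 0.231] pointing down, gripper open.
Joint ranges: [-168.99, 168.99], [-69.2, 112.95], [-62.41, 85.93], [-164.36, 98.24], [-168.68, -3.75], [-174.98, 174.98]. Speed limits (degrees/s): [147.25, 147.25, 180, 180, 180, 180].

### API

Orientations are given as [roll, pitch, yaw] about the fixed x, y, z axes, in that order (R = Rz(yaw) Ry(pitch) Rx(roll)).
In Python, from station import readout, vision, job_done gives the robot as it stands.
- The arm moves only by the shell command python3 -m jog 'ROWS' [FORCE]. ROWS is JSON, one flat list of numbers, 7 for each row, row after row: the shift along the tool's x, y, z in m, then the turn, a rotation vector about the tool's x, y, z in rad, then the opening, from 0 (shut) to 1 (fully open). A call has 1 to 20 rows; each row shifts and turns the commanded pose from where the row before left it, along the tool's axes as they then stand; what a row does not reach is not made up. A row lasts 1/8 s, in which the tool goes at most 62.5 mm and 10.7 degrees, less where a joint would pass 70% of its speed; a pose out of reach is approached as far as the arm can. A call with a gripper value outside its range is refused whole. The fingers move at their own pace and stop on an object; FORCE is the grip in N (left out, the last holds). Time passes only in rows, so rows that do not move let the fingers close. It gives the time, the measured TCP pose, the force and the opening at its end, in the units of the state.
- readout.read_state(): the state, without advancing time (a new reading comes with each control period).
- vision.grab_frame(name): name is "scene" or "top"; returns a dict with "frame" (480x640x3 uint8, red, green, blue), "K" (3x3 intrinsics, pixels), "R" (3x3) and "t" (3): a world point X has camera coordinates R X + t. Camera axes: x right, y down, z forward; pixel columns grow to the right and rows downward; lengths in m; the calibration is good to about 2 mm. A picture is of the moment at which its call begins. There is no depth.
- job_done(): hands the job in, once; it reports no verdict.
The state is a dict: "time_s": time; "joints": joint angles; "dq": joint speeds; "joint_efforts": joint torques, N m; "position": TCP position; "tcp_rot": TCP orientation; "contact_force": force on the tool from outside, world axes, zero at the start; "torque": the same for the moment, N m; "gripper_width": opening from 0.0 (shut) to 1.0 (fully open).
Only numpy, scipy, OpenCV 4.12 (cv2) and the standard library are available. Lean on these libraries where they do the work, as an engineer would, in place of code of your own. Each camera call takes 0.05 s, during which the arm holds its last target.

### The job

The yellow tape measure at the front of the bench failed its calibration check: post it through the sprung flap in the sloping face of the red quarantine box, pushing it right past the flap so that it drops inside and the flap swings shut behind it. Leave the bit box, the grey reference block and the feeler gauges where they are.

Things in the scene. Friction and masses are not known exactly. Their poses are not given: they have to be found in the camera images.
- tape_case_centre (a point): Centre of the case of the loose yellow tape measure at the bench's front, half-way up (31 mm above its underside). It stands upright on the bench, 0.15 to 0.25 kg. Solid case: 30 mm thick along x, 69 mm long along y, 62 mm high along z, corners rounded. A thin hook and clip stick out to 34 x 85 mm overall, hook toward -y; they do not collide. z is up; grip it across x from above.
- quarantine_box: Red sheet-steel lock box bolted down: 200 deep (x) x 176 wide (y) mm, ears at its sides to 216 mm, 105 mm high in front, 221 mm behind. Origin: centre of its underside; front looks to -x, z up. The upper front is a flat face 180 mm long that rises toward +x at 40 degrees from level. Inside floor 5 mm up. Clear window in front.
- mouth (a point): Centre of the posting mouth, in the plane of the sloping face. Axes as the box. Mouth 98 mm wide (y), 46 mm up the slope, with a collar 8 mm proud. Its throat runs square to the face: inward is (0.643, 0, -0.766) in box axes, up the slope (0.766, 0, 0.643). Shut flap 12 mm in. The throat's lower side ends 18 mm in; beyond it all falls free into the box.
- flap (a joint): Flap across the throat, rad: 0 shut, up to 1.5 swung inward. Hinged behind the mouth's upper edge, 53 mm long. Spring: 0.12 N m shut, 0.06 N m more per rad, so the tape measure set in the throat rests on the shut flap, 42 mm of it still proud of the collar, and takes 5 to 15 N to go through. It falls free once its rear end is pushed 35 to 45 mm in; short of that it is pushed back or hangs pinched.
- bit_box: Bystander: flat bit box, red with dark lid, 58 x 95 x 25 mm (long along y), origin at the centre of its underside. Stands beside the tape measure; either may have either place.
- ref_block: Bystander: light grey reference block, 40 x 40 x 18 mm, origin at the centre of its underside.
- feelers: Bystander: small fan of steel feeler gauges lying flat, 72 x 94 x 12 mm, origin at the centre of its underside.
Not all that is in view belongs to the job. There is more than one size of the part that bears tape_case_centre; the job needs the smaller.

How it is judged:
By the outcome, as a careful person would: the job done as asked, in the order asked, and still so for the second after the job is handed in, with the robot touching nothing.
It also fails if it takes over 58 s, if anything falls off the work surface, if the arm or the gripper's body presses on something with over 40 N, if the wrist force passes 120 N, or if a joint passes its speed limit or range.

## Working session

There is one attempt and no reset: what is moved stays moved. The work goes in short steps, Python scripts to look and compute and a shell command to move; the robot and the scene stay as the last step left them, time stands still between calls to the robot, and variables do not carry over. Pictures are saved under pics/ and viewed, and the job is handed in when it is done.

```bash
ls; mkdir -p pics
python3 - <<'E'
from station import readout, vision
import cv2
print(readout.read_state())
for n in("scene","top"):
    f=vision.grab_frame(n); cv2.imwrite(f"pics/{n}0.png",f["frame"][:,:,::-1]); print(n,f["K"],f["R"],f["t"])
E
```

```text
pics
{'time_s': 0.0, 'joints': array([-5.80642756e+01,  1.46555725e+01,  6.13084053e+00, -2.67219520e-02,
       -8.15830761e+01, -1.63070414e+01]), 'dq': array([-0.01816976,  0.02436801, -0.05026034, -0.02613327, -0.0310928 ,
        0.06342143]), 'joint_efforts': array([ 1.48011723e-04, -3.86634815e+01,  2.37936831e+01,  5.36481991e+00,
       -6.04648929e-03, -1.92039971e-05]), 'position': array([ 0.14810014, -0.52917596,  0.23037498]), 'tcp_rot': array([-1.79995093e+02, -1.10892084e-01,  1.05624742e+02]), 'contact_force': array([ 0.12906933,  0.23372329, -0.34280421]), 'torque': array([-0.00978381, -0.02567902, -0.00888721]), 'gripper_width': 0.9995624369921527}
scene [[545.40453509   0.         320.06442614]
 [  0.         545.40453509 228.42650776]
 [  0.           0.           1.        ]] [[-0.86465284 -0.50186622 -0.02248899]
 [-0.27103132  0.50370936 -0.82025539]
 [ 0.42298639 -0.70314094 -0.57155519]] [0.51594294 0.0973788  1.17451618]
top [[495.85940599   0.         325.30371078]
 [  0.         495.85940599 232.6056974 ]
 [  0.           0.           1.        ]] [[ 1.84731325e-02 -9.99824867e-01  2.99635103e-03]
 [-9.85725891e-01 -1.87140564e-02 -1.67314830e-01]
 [ 1.67341602e-01  1.37248231e-04 -9.85898965e-01]] [0.24735596 0.47691975 1.30360727]
```

View pics/scene0.png

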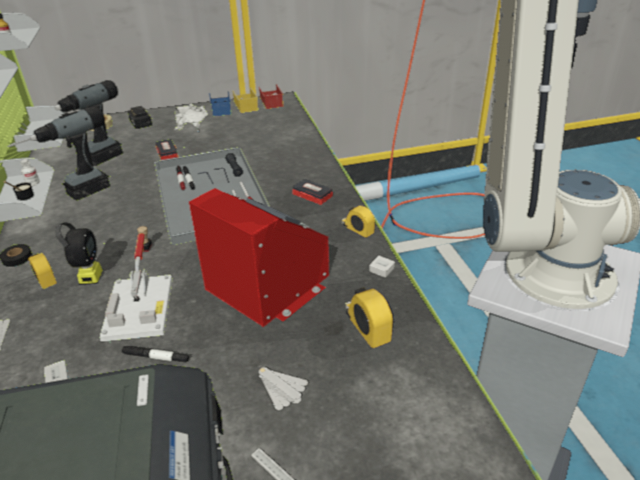

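View pics/top0.png

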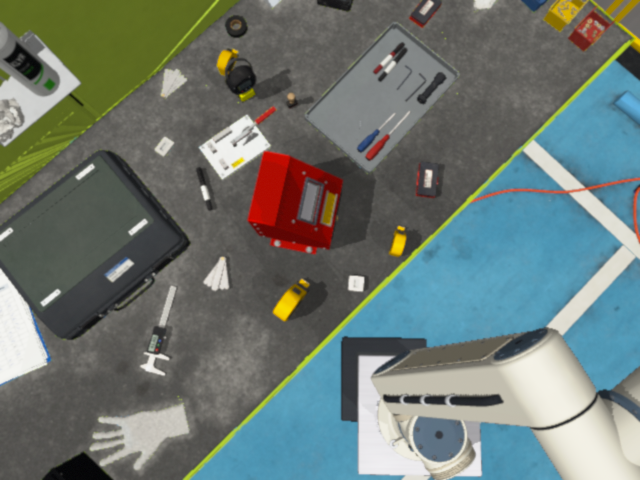

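Scene: the red box is at (295,200) in top. Yellow tapes in top: A (398,240), small; B (292,300), large; C (228,62), at the back by the strap. A is at the front next to the bit box (428,180) and looks smaller than B. I'll confirm this with enlarged crops.

Run:
```python
import cv2,numpy as np
t=cv2.imread('pics/top0.png');s=cv2.imread('pics/scene0.png')
a=cv2.resize(t[145:325,240:450],None,fx=3.6,fy=3.3,interpolation=cv2.INTER_CUBIC)
cv2.imwrite('pics/ct.png',a)
b=cv2.resize(s[170:360,180:420],None,fx=3.3,fy=3.1,interpolation=cv2.INTER_CUBIC)
cv2.imwrite('pics/cs.png',b)
```

```text
(no output)
```

View pics/ct.png

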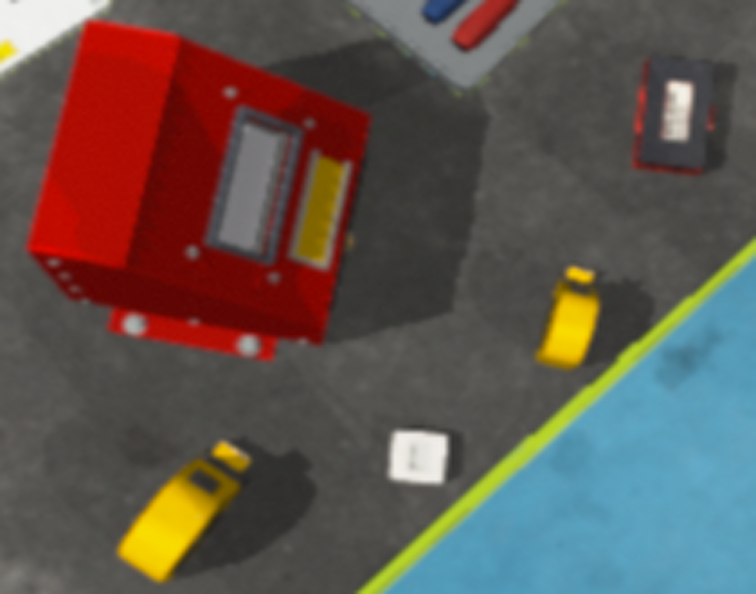

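View pics/cs.png

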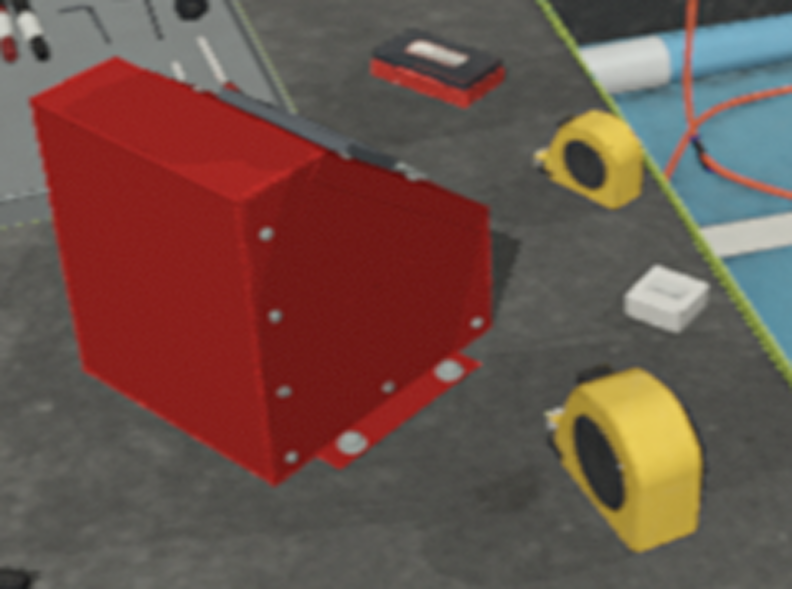

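Tape A (top 398,240; scene 360,221) is visibly smaller than B (top 292,300; scene 370,317). It is also the one beside the bit box at the front edge, so A is the target, with its hook pointing up in the top image. Next I'll measure it and the box.

```bash
cat > h.py <<'E'
import cv2,numpy as np
C={}
C['scene']=(np.array([[545.40453509,0,320.06442614],[0,545.40453509,228.42650776],[0,0,1]]),np.array([[-0.86465284,-0.50186622,-0.02248899],[-0.27103132,0.50370936,-0.82025539],[0.42298639,-0.70314094,-0.57155519]]),np.array([0.51594294,0.0973788,1.17451618]))
C['top']=(np.array([[495.85940599,0,325.30371078],[0,495.85940599,232.6056974],[0,0,1]]),np.array([[1.84731325e-02,-9.99824867e-01,2.99635103e-03],[-9.85725891e-01,-1.87140564e-02,-1.67314830e-01],[1.67341602e-01,1.37248231e-04,-9.85898965e-01]]),np.array([0.24735596,0.47691975,1.30360727]))
def cen(n): K,R,t=C[n]; return -R.T@t
def ray(n,p):
    K,R,t=C[n]; d=R.T@np.linalg.inv(K)@np.array([p[0],p[1],1.]); return d/np.linalg.norm(d)
def plane(n,p,z):
    c=cen(n);d=ray(n,p); return c+d*(z-c[2])/d[2]
def tri(ps,pt):
    P=[C[n][0]@np.c_[C[n][1],C[n][2]] for n in('scene','top')]
    X=cv2.triangulatePoints(P[0],P[1],np.array(ps,float),np.array(pt,float)).ravel(); X=X[:3]/X[3]
    return X,np.linalg.norm(proj('scene',X)-ps),np.linalg.norm(proj('top',X)-pt)
def proj(n,X):
    K,R,t=C[n]; q=K@(R@np.asarray(X)+t); return q[:2]/q[2]
E
python3 - <<'E'
from h import *
np.set_printoptions(precision=4,suppress=True)
print(cen('scene'),cen('top'))
T=lambda x,y:(x/3.6+240-.36,y/3.3+145-.35); S=lambda x,y:(x/3.3+180-.35,y/3.1+170-.34)
for nm,s,t in [('slopetop+y',(325,150),(125,265)),('backtop+y',(240,200),(30,250)),('backtop-y',(35,100),(95,25)),('slopetop-y',(115,60),(180,38)),('slopebot+y',(490,210),(320,343))]:
    print(nm,*tri(S(*s),T(*t)))
for n in('top','scene'):
    im=cv2.imread(f'pics/{n}0.png');h=cv2.cvtColor(im,cv2.COLOR_BGR2HSV)
    m=cv2.inRange(h,(20,140,90),(32,255,255))
    k,l,st,ce=cv2.connectedComponentsWithStats(m)
    for i in range(1,k):
        if st[i,4]>60: 
            c=max(cv2.findContours((l==i).astype('u1'),cv2.RETR_EXTERNAL,cv2.CHAIN_APPROX_NONE)[0],key=len)
            print(n,st[i],ce[i],cv2.minAreaRect(c),plane(n,ce[i],.031))
E
python3 - <<'E'
import cv2
t=cv2.imread('pics/top0.png');s=cv2.imread('pics/scene0.png')
cv2.imwrite('pics/a1.png',cv2.resize(t[215:265,365:431],None,fx=12,fy=12,interpolation=cv2.INTER_CUBIC))
cv2.imwrite('pics/a2.png',cv2.resize(s[195:245,335:401],None,fx=12,fy=12,interpolation=cv2.INTER_CUBIC))
cv2.imwrite('pics/a3.png',cv2.resize(t[150:250,245:350],None,fx=7,fy=6,interpolation=cv2.INTER_CUBIC))
E
```

```text
[-0.0243  1.0357  0.7628] [0.2474 0.2561 1.3643]
slopetop+y [0.4583 0.3765 0.2209] 0.49241932574040675 0.45636704931077005
backtop+y [0.4688 0.4392 0.2211] 0.9379841612704075 0.8345193139921636
backtop-y [0.6387 0.4045 0.2168] 1.295454012284857 1.248102464092836
slopetop-y [0.6285 0.3464 0.2179] 0.6962220935269303 0.6930548471706139
slopebot+y [0.4245 0.2496 0.1086] 2.2953446089993315 2.2320891830335245
top [544   0  45  32 725] [562.7338  12.8097] ((564.5587768554688, 8.764701843261719), (24.187746047973633, 43.819950103759766), 40.601295471191406) [ 1.1454 -0.4328  0.031 ]
top [605   0  19  16 121] [613.0413   6.4628] ((613.5462646484375, 5.658144950866699), (6.2175679206848145, 21.13973045349121), 42.709388732910156) [ 1.1691 -0.5833  0.031 ]
top [613   0  27  53 359] [628.5404  22.5766] ((626.0, 26.0), (52.0, 26.0), 90.0) [ 1.1178 -0.6249  0.031 ]
top [217  49  21  27 282] [225.      59.3227] ((224.92306518554688, 59.61537551879883), (15.53160572052002, 28.289709091186523), 33.690067291259766) [0.9773 0.5562 0.031 ]
top [239  89  16  13 111] [246.4234  95.1081] ((246.700027465820
[... 1325 characters left out ...]
031 ]
scene [344 206  31  31 525] [361.5695 220.4933] ((361.60003662109375, 219.80003356933594), (31.304948806762695, 26.832815170288086), 26.56505012512207) [0.4465 0.0598 0.031 ]
scene [ 28 254  28  34 542] [ 42.0904 270.0037] ((42.20795822143555, 269.68670654296875), (35.2115592956543, 16.46645736694336), 64.53665161132812) [0.9665 0.5551 0.031 ]
scene [ 78 262  24  22 326] [ 90.0491 273.5736] ((89.40985107421875, 272.5082092285156), (20.098936080932617, 23.720361709594727), 84.80557250976562) [0.8646 0.5133 0.031 ]
scene [ 348  289   45   59 1565] [373.5476 316.4786] ((372.0000305175781, 317.5000305175781), (57.24333572387695, 39.80200958251953), 63.43495178222656) [0.2808 0.3404 0.031 ]
```

View pics/a1.png

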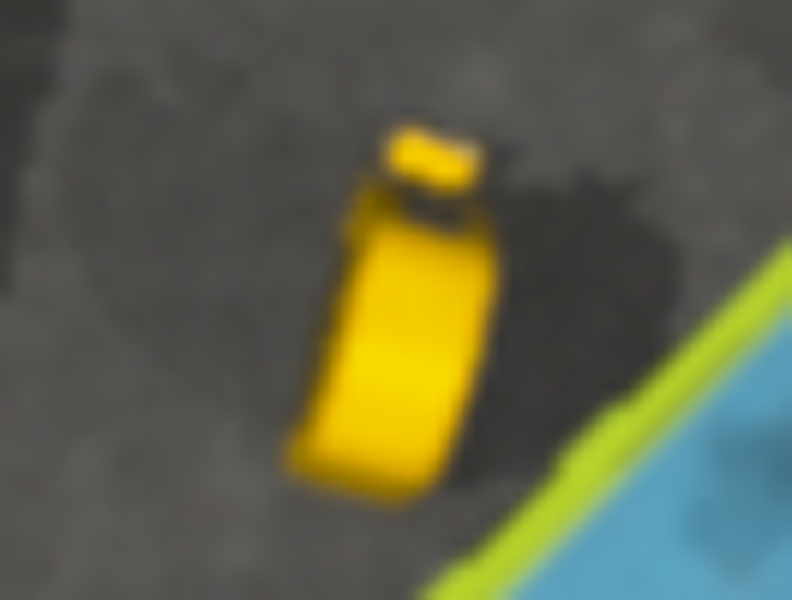

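View pics/a2.png

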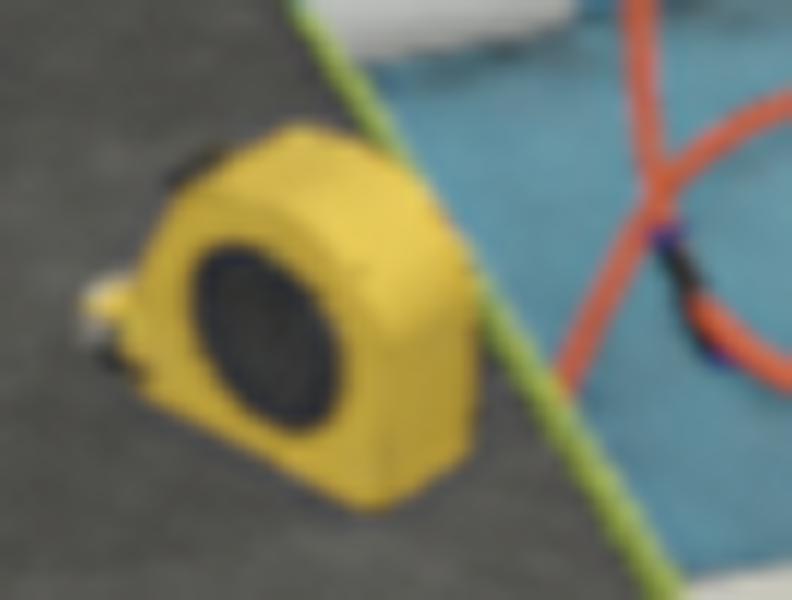

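View pics/a3.png

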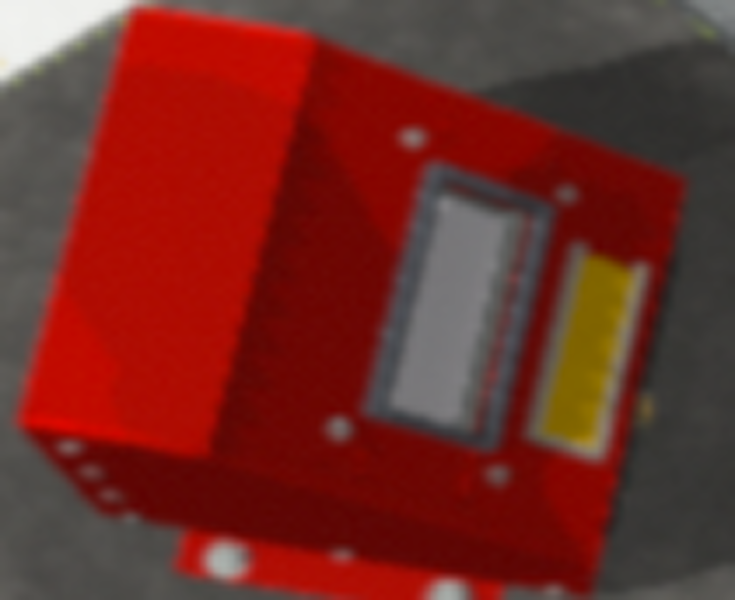

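Run:
```python
import cv2
t=cv2.imread('pics/top0.png');s=cv2.imread('pics/scene0.png')
cv2.imwrite('pics/b2.png',cv2.resize(s[180:250,235:335],None,fx=8,fy=8,interpolation=cv2.INTER_CUBIC))
cv2.imwrite('pics/b3.png',cv2.resize(t[168:232,292:348],None,fx=12,fy=9,interpolation=cv2.INTER_CUBIC))
```

```text
(no output)
```

View pics/b2.png

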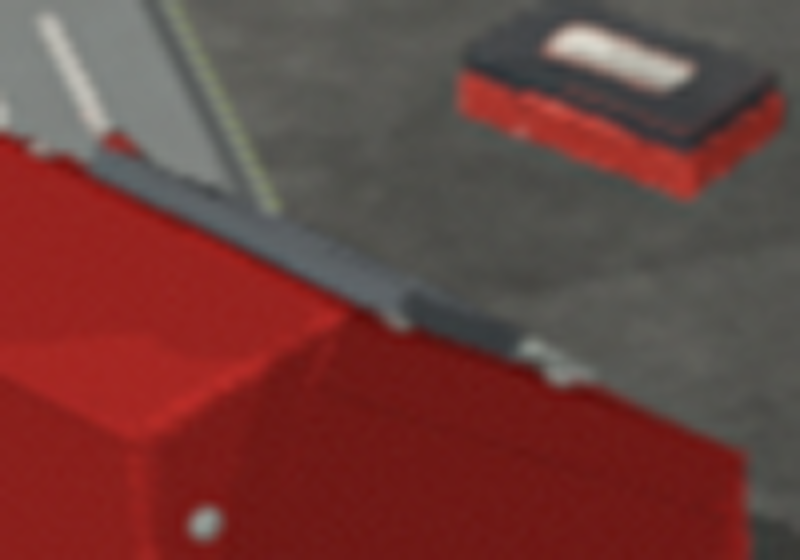

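View pics/b3.png

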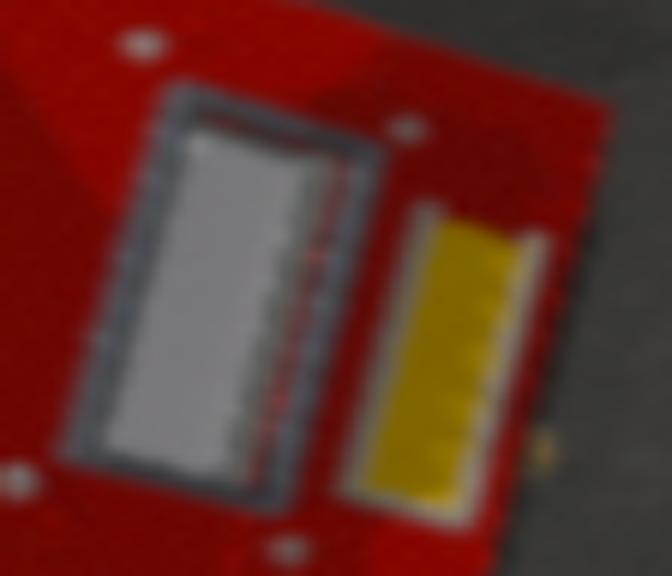

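Run:
```python
from h import *
np.set_printoptions(precision=4,suppress=True)
S=lambda x,y:((x+.5)/8-.5+235,(y+.5)/8-.5+180); T=lambda x,y:((x+.5)/12-.5+292,(y+.5)/9-.5+168)
cor={}
for n,s,t in [('up-y',(95,150),(170,82)),('up+y',(405,292),(65,462)),('lo+y',(520,345),(288,512))]:
    X=tri(S(*s),T(*t)); cor[n]=X[0]; print(n,*X)
print('slopebot+y',*tri(S(745,455),(245+595.5/7-.5,150+592/6-.5)))
# slopes from top edges
# box model from measured corners
pts=[((.038,.088,.2207),(0.4583,0.3765)),((.1,.088,.221),(0.4688,0.4392)),((.1,-.088,.221),(0.6387,0.4045)),((.038,-.088,.2207),(0.6285,0.3464))]
A=np.array([p[0][:2] for p in pts]);B=np.array([p[1] for p in pts])
a=A-A.mean(0);b=B-B.mean(0)
yaw=np.arctan2((a[:,0]*b[:,1]-a[:,1]*b[:,0]).sum(),(a*b).sum());
R=np.array([[np.cos(yaw),-np.sin(yaw)],[np.sin(yaw),np.cos(yaw)]]);o=B.mean(0)-R@A.mean(0)
print('yaw',np.degrees(yaw),'origin',o,'resid',(A@R.T+o-B))
R3=np.eye(3);R3[:2,:2]=R;O=np.r_[o,0]
# from top view only, planes at known z
for nm,p,z,l in [('st+y',(125,265),.2207,0),('bt+y',(30,250),.221,0),('bt-y',(95,25),.221,0),('st-y',(180,38),.2207,0)]:
    q=(p[0]/3.6+240-.36,p[1]/3.3+145-.35); print(nm,plane('top',q,z))
# collar corners on offset plane
n=R3@np.array([-.643,0,.766]); p0=O+R3@np.array([-.1,0,.105])
print('plane check of triangulated slopetop:',[(np.array(x)-p0)@n for x in ((0.4583,0.3765,.2209),(0.6285,0.3464,.2179))], 'collar heights',[(c-p0)@n for c in cor.values()])
c=cen('top');P=[]
for t in [(170,82),(385,148),(288,512),(65,462)]:
    d=ray('top',T(*t)); k=((p0+n*.008-c)@n)/(d@n); X=c+d*k; P.append(X); print('rim',X,'box',R3.T@(X-O))
P=np.array(P); m=P.mean(0)-n*.008; print('mouth',m,'box',R3.T@(m-O),'sides',np.linalg.norm(P-np.roll(P,1,0),axis=1))
```

```text
up-y [0.5853 0.3068 0.1877] 0.01115725074096111 0.011122642217943924
up+y [0.4795 0.3255 0.1888] 0.1497782554191885 0.14330865376087165
lo+y [0.4754 0.2817 0.1484] 0.6478597499274641 0.6306153609629624
slopebot+y [0.4262 0.2473 0.1089] 2.5660774054415003 2.501507641217782
yaw 79.33054821267845 origin [0.5358 0.3238] resid [[-0.0019  0.001 ]
 [-0.001  -0.0008]
 [ 0.0021  0.0013]
 [ 0.0008 -0.0015]]
st+y [0.4574 0.376  0.2207]
bt+y [0.467  0.4382 0.221 ]
bt-y [0.6347 0.4023 0.221 ]
st-y [0.626  0.3453 0.2207]
plane check of triangulated slopetop: [np.float64(0.00043238185142815207), np.float64(-0.00310767915403322)] collar heights [np.float64(0.003910217144111927), np.float64(0.005594722384380251), np.float64(0.002769771717294042)]
rim [0.5839 0.3066 0.1927] box [-0.008  -0.0505  0.1927]
rim [0.5765 0.2627 0.1553] box [-0.0525 -0.0513  0.1553]
rim [0.4729 0.2808 0.1541] box [-0.0539  0.0539  0.1541]
rim [0.4787 0.3251 0.1916] box [-0.0093  0.0564  0.1916]
mouth [0.5289 0.2989 0.1673] box [-0.0258  0.0021  0.1673] sides [0.1069 0.0581 0.1052 0.0583]
```

Run:
```python
from h import *
np.set_printoptions(precision=4,suppress=True)
S=lambda x,y:((x+.5)/12-.5+335,(y+.5)/12-.5+195); T=lambda x,y:((x+.5)/12-.5+365,(y+.5)/12-.5+215)
def ln(nm,a,b):
    d=b-a; print(nm,a,b,'len',np.linalg.norm(d),'ang',np.degrees(np.arctan2(d[1],d[0])))
ln('side bottom',plane('scene',S(368,510),0),plane('scene',S(140,393),0))
ln('rear bottom',plane('scene',S(368,510),0),plane('scene',S(472,455),0))
ln('top -x edge',plane('top',T(455,420),.060),plane('top',T(492,290),.060))
ln('top +x edge',plane('top',T(328,420),.060),plane('top',T(365,270),.060))
ln('bottom rear top view',plane('top',T(290,465),.0),plane('top',T(300,430),.0))
# subpixel direction: per-row edges in top
im=cv2.imread('pics/top0.png').astype(float); w=np.clip(im[:,:,1]-im[:,:,0],0,None)
for r in range(233,255):
    row=w[r,385:412]; h=row.max()/2; i=np.where(row>h)[0]; a,b=i[0],i[-1]
    L=a-(row[a]-h)/(row[a]-row[a-1]);Rr=b+(row[b]-h)/(row[b]-row[b+1]); print(r,round(385+L,2),round(385+Rr,2),plane('top',(385+Rr,r),.06)[:2])
# crown height: top silhouette triangulation: centre of crown
print(tri(S(300,122),T(430,215)))
print(tri(S(375,345),T(300,430)), tri(S(470,270),T(440,490)))
```

```text
side bottom [0.4273 0.0774 0.    ] [0.4862 0.0628 0.    ] len 0.06071618565442951 ang -13.91526826217348
rear bottom [0.4273 0.0774 0.    ] [0.4173 0.0505 0.    ] len 0.028658640150478292 ang -110.39746344173454
top -x edge [0.4271 0.0507 0.06  ] [0.4563 0.0422 0.06  ] len 0.030456788278489508 ang -16.079782265094487
top +x edge [0.4266 0.0788 0.06  ] [0.4603 0.0704 0.06  ] len 0.03477661434702988 ang -13.898381649784312
bottom rear top view [0.4241 0.0794 0.    ] [0.4323 0.0771 0.    ] len 0.0085235908382007 ang -15.91154103341067
233 393.6 398.82 [0.4714 0.06  ]
234 393.67 404.21 [0.469  0.0457]
235 394.09 405.13 [0.4663 0.0433]
236 394.13 405.41 [0.4637 0.0425]
237 393.79 405.51 [0.461  0.0423]
238 393.6 405.54 [0.4583 0.0422]
239 393.31 405.38 [0.4556 0.0427]
240 392.99 405.13 [0.4528 0.0434]
241 392.75 404.87 [0.4501 0.0441]
242 392.59 404.68 [0.4474 0.0446]
243 392.27 404.55 [0.4447 0.045 ]
244 392.03 404.44 [0.442  0.0453]
245 391.79 404.08 [0.4393 0.0463]
246 391.56 403.73 [0.4366 0.0472]
247 391.21 403.53 [0.4339 0.0478]
248 390.77 403.26 [0.4313 0.0485]
249 390.56 402.8 [0.4286 0.0498]
250 390.11 402.52 [0.4259 0.0505]
251 389.58 402.18 [0.4232 0.0514]
252 389.18 401.74 [0.4205 0.0526]
253 389.05 401.48 [0.4178 0.0533]Traceback (most recent call last):
  File "<stdin>", line 15, in <module>
IndexError: index 27 is out of bounds for axis 0 with size 27
```

Run:
```python
from h import *
np.set_printoptions(precision=4,suppress=True)
S=lambda x,y:((x+.5)/12-.5+335,(y+.5)/12-.5+195); T=lambda x,y:((x+.5)/12-.5+365,(y+.5)/12-.5+215)
a=np.radians(-15);u=np.array([np.cos(a),np.sin(a),0]);v=np.array([-np.sin(a),np.cos(a),0])
def sh(n,X): print(n,X,'u',X@u,'v',X@v)
for z in(.0,.02,.03,.04): sh(f'hook top z{z}',plane('top',T(432,125),z)); sh('hook scene',plane('scene',S(80,310),z))
print(tri(S(85,305),T(430,130)))
print(tri(S(300,122),T(430,225)))
print('crown rear: ',tri(S(372,510),T(290,470)),tri(S(475,270),T(442,480)))
c=.4255*u+.1727*v
for z in(0,.031,.062):
  for du in(-.0345,.0345):
    for dv in(-.015,.015):
      X=c+du*u+dv*v+[0,0,z]; t=proj('top',X);s=proj('scene',X); print(z,du,dv,'top crop',(t-[365,215])*12+5.5,'scene crop',(s-[335,195])*12+5.5)
print(c)
```

```text
hook top z0.0 [0.5047 0.0461 0.    ] u 0.47554806808919503 v 0.17512023010109293
hook scene [0.5113 0.0419 0.    ] u 0.48306739472480886 v 0.17283247465906465
hook top z0.02 [0.5009 0.0492 0.02  ] u 0.4711082778565781 v 0.17711753519739948
hook scene [0.4973 0.068  0.02  ] u 0.4627572685207678 v 0.19436741913045655
hook top z0.03 [0.499  0.0507 0.03  ] u 0.46888838274026967 v 0.17811618774555274
hook scene [0.4903 0.081  0.03  ] u 0.4526022054187472 v 0.20513489136615257
hook top z0.04 [0.4971 0.0522 0.04  ] u 0.4666684876239612 v 0.17911484029370603
hook scene [0.4833 0.094  0.04  ] u 0.4424471423167266 v 0.21590236360184858
(array([0.5044, 0.0486, 0.0071]), np.float64(0.7990422101664295), np.float64(0.8600698168771335))
(array([0.4621, 0.0546, 0.0691]), np.float64(2.6213531792155105), np.float64(2.8249957667331587))
crown rear:  (array([0.4238, 0.0803, 0.0029]), np.float64(0.4566686019821148), np.float64(0.47481246238922753)) (array([0.4166, 0.0518, 0.0455]), np.float64(0.4172897160791778), np.float64(0.4454471841113428))
0 -0.0345 -0.015 top crop [412.6844 491.5921] scene crop [46
[... 204 characters left out ...]
.3438] scene crop [112.2122 382.8694]
0.031 -0.0345 -0.015 top crop [433.2016 474.8668] scene crop [470.415  327.3456]
0.031 -0.0345 0.015 top crop [304.7255 438.3406] scene crop [370.3876 390.1225]
0.031 0.0345 -0.015 top crop [509.6215 185.5443] scene crop [212.8672 197.4575]
0.031 0.0345 0.015 top crop [382.1288 149.5967] scene crop [112.5932 256.6189]
0.062 -0.0345 -0.015 top crop [454.6742 457.3626] scene crop [475.7662 196.246 ]
0.062 -0.0345 0.015 top crop [323.1882 420.004 ] scene crop [374.408  258.1296]
0.062 0.0345 -0.015 top crop [532.6777 161.5072] scene crop [214.5985  68.66  ]
0.062 0.0345 0.015 top crop [402.2215 124.7541] scene crop [112.9846 126.937 ]
[0.4557 0.0567 0.    ]
```

Measured tape: case centre (0.456, 0.057), long axis at -15° in the world, so the jaw axis goes at 75°. Hook tip to rear measures 84 mm against 85 stated, and thickness about 28 mm against 30. Mouth is about (0.529, 0.299, 0.166), box yaw about 79.3°.

```bash
cat > g.py <<'E'
import numpy as np
from scipy.spatial.transform import Rotation as Ro
from station import readout
np.set_printoptions(precision=4,suppress=True)
def Rd(yaw): return Ro.from_euler('xyz',[180,0,yaw],degrees=True)
YB=79.3; MOUTH=np.array([.5293,.299,.1655])
cb,sb=np.cos(np.radians(YB)),np.sin(np.radians(YB))
XB=np.array([cb,sb,0]);YBv=np.array([-sb,cb,0])
IN=.643*XB+np.array([0,0,-.766]); UP=.766*XB+np.array([0,0,.643])
RT=Ro.from_matrix(np.c_[UP,np.cross(IN,UP),IN])
def cur():
    s=readout.read_state(); return s['position'],Ro.from_euler('xyz',s['tcp_rot'],degrees=True),s
def go(p,R):
    c,r,s=cur(); rv=(r.inv()*R).as_rotvec()
    print('turn',rv,'deg',np.degrees(np.linalg.norm(rv)),'| shift before turn',r.inv().apply(p-c),'| after turn',R.inv().apply(p-c))
def st():
    c,r,s=cur(); print('t',s['time_s'],'p',c,'rpy',s['tcp_rot'],'F',s['contact_force'],'w',s['gripper_width'],'q',s['joints'])
    d=c-MOUTH; print('rel mouth: in %.4f up %.4f lat %.4f'%(d@IN,d@UP,d@YBv))
E
python3 -c "
from g import *
go(np.array([.4557,.0567,.16]),Rd(75))"
```

```text
turn [-0.0005 -0.0016  0.5345] deg 30.627059614661704 | shift before turn [0.4813 0.4541 0.0713] | after turn [0.6456 0.1455 0.0705]
```

```bash
python3 -m jog '[0,0,0,0,0,0.1336,1, 0,0,0,0,0,0.1336,1, 0,0,0,0,0,0.1336,1, 0,0,0,0,0,0.1337,1, 0.045,0.01,0,0,0,0,1, 0.045,0.01,0,0,0,0,1, 0.045,0.01,0,0,0,0,1, 0.045,0.01,0,0,0,0,1, 0.045,0.01,0,0,0,0,1, 0.045,0.01,0,0,0,0,1, 0.045,0.01,0,0,0,0,1, 0.045,0.01,0,0,0,0,1, 0.045,0.01,0,0,0,0,1, 0.045,0.01,0,0,0,0,1, 0.045,0.01,0,0,0,0,1, 0.045,0.01,0,0,0,0,1, 0.045,0.01,0,0,0,0,1, 0.04,0.01,0,0,0,0,1, 0,0,0,0,0,0,1]' 40; python3 -c "
from g import *
st();go(np.array([.4557,.0567,.16]),Rd(75))"
```

```text
time_s: 2.48
position: [0.4456, 0.0398, 0.2303]
tcp_rot: [-179.9, 0.0, 75.2]
contact_force: [-1.0, -1.1, -0.8]
gripper_width: 1.004
t 2.475 p [0.4456 0.0398 0.2303] rpy [-179.9009    0.0464   75.1548] F [-1.0315 -1.1398 -0.8054] w 1.0036296323493745 q [  25.2617    2.9829   -7.9096   -0.0288  -79.2133 -130.1015]
rel mouth: in -0.2234 up -0.1654 lat 0.0341
turn [-0.0017  0.0008  0.0027] deg 0.18957274386910117 | shift before turn [0.019  0.0055 0.0703] | after turn [0.019  0.0053 0.0703]
```

```bash
python3 -m jog '[0.0095,0.0027,0,0,0,0,1, 0.0095,0.0027,0,0,0,0,1, 0,0,0.04,0,0,0,1, 0,0,0.03,0,0,0,1, 0,0,0,0,0,0,1]'
python3 - <<'E'
from g import *
st();go(np.array([.4557,.0567,.10]),Rd(75))
from station import vision
import cv2
f=vision.grab_frame('scene')['frame'][:,:,::-1]; cv2.imwrite('pics/s1.png',cv2.resize(f[100:300,250:500],None,fx=3,fy=3,interpolation=cv2.INTER_CUBIC))
E
```

```text
time_s: 3.1
position: [0.4539, 0.0541, 0.1596]
tcp_rot: [-179.8, 0.2, 75.0]
contact_force: [1.0, -0.1, -0.1]
gripper_width: 1.001
t 3.1 p [0.4539 0.0541 0.1596] rpy [-179.7846    0.1586   74.9619] F [ 1.0382 -0.1213 -0.142 ] w 1.0014252779993968 q [  26.5178    6.383   -14.6551   -0.0259  -69.2283 -131.5469]
rel mouth: in -0.1593 up -0.1988 lat 0.0287
turn [-0.0038  0.0028 -0.0007] deg 0.2702585184347125 | shift before turn [0.0032 0.0013 0.0596] | after turn [0.003  0.0011 0.0596]
```

View pics/s1.png

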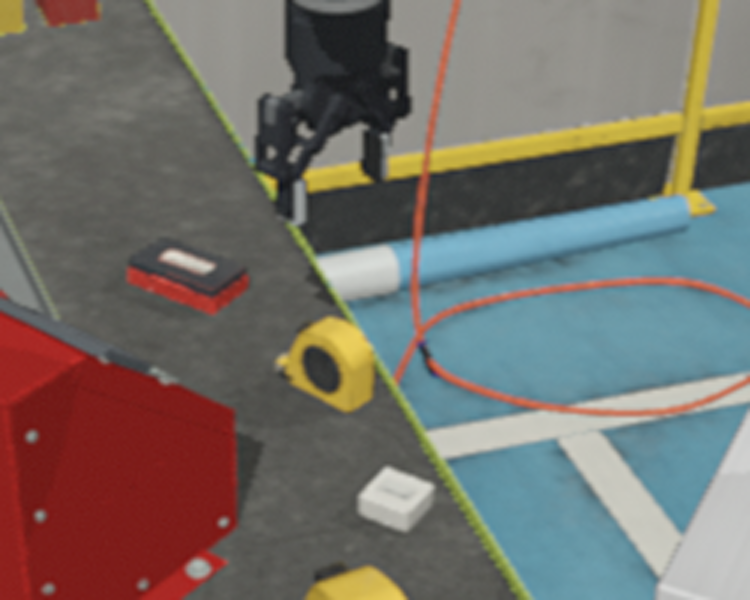

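The view shows the gripper centred above the tape, with one finger on each face. Descending.

```bash
python3 -m jog '[0.003,0.001,0,0,0,0,1, 0,0,0.035,0,0,0,1, 0,0,0.035,0,0,0,1, 0,0,0.03,0,0,0,1, 0,0,0.028,0,0,0,1, 0,0,0,0,0,0,1, 0,0,0,0,0,0,1]'
python3 - <<'E'
from g import *
st();go(np.array([.4557,.0567,.032]),Rd(75))
from station import vision
import cv2
f=vision.grab_frame('scene')['frame'][:,:,::-1]; cv2.imwrite('pics/s2.png',cv2.resize(f[150:270,300:450],None,fx=5,fy=5,interpolation=cv2.INTER_CUBIC))
E
```

```text
time_s: 4.03
position: [0.4585, 0.058, 0.035]
tcp_rot: [179.9, -0.1, 75.0]
contact_force: [0.6, 0.1, -0.5]
gripper_width: 0.997
t 4.025 p [0.4585 0.058  0.035 ] rpy [179.8525  -0.0857  75.0337] F [ 0.6471  0.1456 -0.5455] w 0.9971856341023144 q [  26.7528   14.0381  -25.7218    0.0445  -50.073  -131.7477]
rel mouth: in -0.0608 up -0.2754 lat 0.0248
turn [ 0.0026 -0.0015  0.0006] deg 0.1738356843149273 | shift before turn [-0.002  -0.0024  0.003 ] | after turn [-0.002  -0.0024  0.003 ]
```

View pics/s2.png

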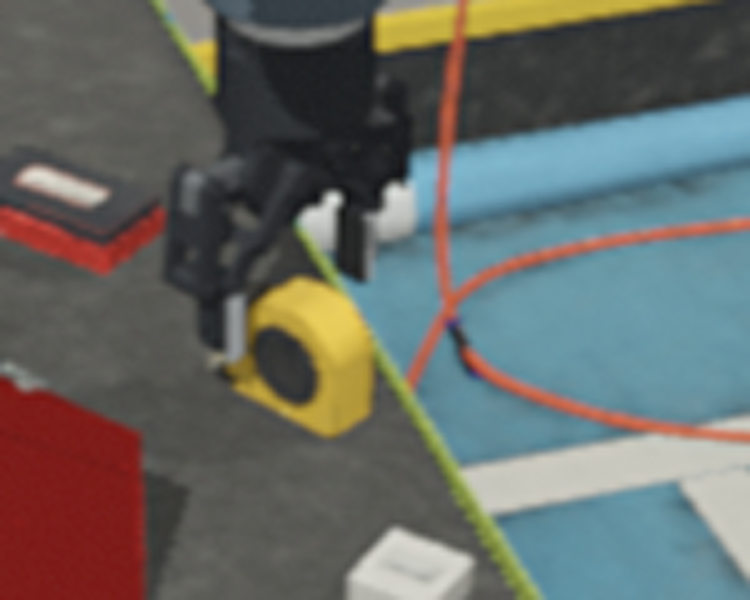

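Run:
```python
from h import *
v=np.array([np.cos(np.radians(75)),np.sin(np.radians(75)),0])
for c in([.4585,.058,.048],[.4557,.0567,.048]):
  for d in(-.0425,0,.0425):
    p=proj('scene',np.array(c)+d*v); print(c,d,(p-[300,150])*5+2)
```

```text
[0.4585, 0.058, 0.048] -0.0425 [348.21714482 281.41744421]
[0.4585, 0.058, 0.048] 0 [289.63819334 316.43467558]
[0.4585, 0.058, 0.048] 0.0425 [228.83618269 352.78080367]
[0.4557, 0.0567, 0.048] -0.0425 [354.5968167  281.60875085]
[0.4557, 0.0567, 0.048] 0 [296.12451008 316.63682587]
[0.4557, 0.0567, 0.048] 0.0425 [235.43272132 352.99449077]
```

```bash
python3 -m jog '[-0.002,-0.002,0.003,0,0,0,1, 0,0,0,0,0,0,1, 0,0,0,0,0,0,0.2, 0,0,0,0,0,0,0.2, 0,0,0,0,0,0,0.2, 0,0,0,0,0,0,0.2, 0,0,0,0,0,0,0.1, 0,0,0,0,0,0,0.1, 0,0,0,0,0,0,0.1, 0,0,0,0,0,0,0.1]' 45
python3 - <<'E'
from g import *
st()
E
```

```text
time_s: 5.32
position: [0.4548, 0.0561, 0.0305]
tcp_rot: [180.0, -0.0, 75.0]
contact_force: [-0.1, 1.0, 2.8]
gripper_width: 0.34
t 5.325 p [0.4548 0.0561 0.0305] rpy [179.975   -0.0141  75.0149] F [-0.0661  1.0282  2.7704] w 0.3400839081878293 q [  26.7309   14.0932  -26.4793    0.0081  -49.3995 -131.7212]
rel mouth: in -0.0589 up -0.2802 lat 0.0281
```

Width 0.34 × 85 mm ≈ 29 mm, so the tape is held. Lifting.

```bash
python3 -m jog '[0,0,-0.02,0,0,0,0.1, 0,0,-0.04,0,0,0,0.1, 0,0,-0.04,0,0,0,0.1, 0,0,-0.04,0,0,0,0.1, 0,0,-0.04,0,0,0,0.1, 0,0,-0.04,0,0,0,0.1, 0,0,-0.04,0,0,0,0.1, 0,0,0,0,0,0,0.1]' 60
python3 - <<'E'
from g import *
st(); go(MOUTH-.14*IN,RT)
from station import vision
import cv2
f=vision.grab_frame('scene')['frame'][:,:,::-1]; cv2.imwrite('pics/s3.png',cv2.resize(f[50:300,180:500],None,fx=2.4,fy=2.4,interpolation=cv2.INTER_CUBIC))
E
```

```text
time_s: 6.32
position: [0.4555, 0.0563, 0.2926]
tcp_rot: [179.8, -0.2, 75.0]
contact_force: [0.5, -0.1, -3.3]
gripper_width: 0.34
t 6.325 p [0.4555 0.0563 0.2926] rpy [179.7824  -0.1633  75.0016] F [ 0.4744 -0.052  -3.2791] w 0.3396534094367838 q [  26.7228    3.2948    1.3733    0.023   -87.8074 -131.7223]
rel mouth: in -0.2595 up -0.1114 lat 0.0274
turn [ 0.0299  0.6953 -0.0706] deg 40.07824678761404 | shift before turn [0.1637 0.0151 0.0204] | after turn [0.1114 0.0274 0.1194]
```

View pics/s3.png

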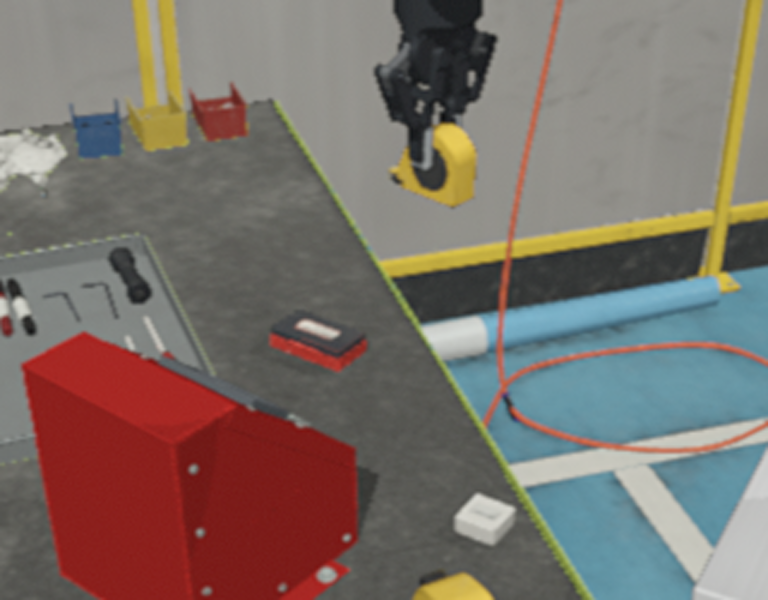

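The tape is held upright in the gripper at (445,165) in the crop. Next I tilt the tool to the throat direction.

```bash
python3 -m jog '[0,0,0,0.005,0.1159,-0.0118,0.1, 0,0,0,0.005,0.1159,-0.0118,0.1, 0,0,0,0.005,0.1159,-0.0118,0.1, 0,0,0,0.005,0.1159,-0.0118,0.1, 0,0,0,0.005,0.1159,-0.0118,0.1, 0,0,0,0.005,0.1159,-0.0118,0.1, 0,0,0,0,0,0,0.1, 0,0,0,0,0,0,0.1]'
python3 - <<'E'
from g import *
st(); go(MOUTH-.12*IN,RT)
E
```

```text
time_s: 7.38
position: [0.4543, 0.0559, 0.2894]
tcp_rot: [-179.6, -39.8, 79.0]
contact_force: [-0.1, -0.3, -2.0]
gripper_width: 0.34
t 7.375 p [0.4543 0.0559 0.2894] rpy [-179.5632  -39.7663   78.9881] F [-0.1481 -0.3154 -2.012 ] w 0.3398239592700149 q [ -7.2191   3.3813   3.1619 -39.7319 -87.8425 -92.776 ]
rel mouth: in -0.2575 up -0.1139 lat 0.0285
turn [-0.0041  0.0043 -0.0042] deg 0.4161851341522103 | shift before turn [0.1146 0.0286 0.1368] | after turn [0.1139 0.0285 0.1374]
```

```bash
python3 -m jog '[0.03,0.007,0.02,-0.004,0.004,-0.004,0.1, 0.03,0.007,0.03,0,0,0,0.1, 0.03,0.007,0.03,0,0,0,0.1, 0.024,0.0075,0.03,0,0,0,0.1, 0,0,0.028,0,0,0,0.1, 0,0,0,0,0,0,0.1, 0,0,0,0,0,0,0.1]'
python3 - <<'E'
from g import *
st(); go(MOUTH-.05*IN,RT)
from station import vision
import cv2
for n,(a,b,c,d) in {'scene':(130,290,200,400),'top':(130,280,250,450)}.items():
  f=vision.grab_frame(n)['frame'][:,:,::-1]; cv2.imwrite(f'pics/{n}4.png',cv2.resize(f[a:b,c:d],None,fx=3.7,fy=3.7,interpolation=cv2.INTER_CUBIC))
E
```

```text
time_s: 8.25
position: [0.515, 0.2242, 0.2587]
tcp_rot: [179.8, -40.1, 79.6]
contact_force: [0.5, -0.7, -1.3]
gripper_width: 0.338
t 8.25 p [0.515  0.2242 0.2587] rpy [179.7848 -40.065   79.5643] F [ 0.4974 -0.7047 -1.3181] w 0.3384424549086592 q [  14.3186    7.0959    2.2557  -38.2462  -70.3346 -106.345 ]
rel mouth: in -0.1204 up 0.0016 lat 0.0001
turn [ 0.0008 -0.0009  0.0035] deg 0.21428647358578906 | shift before turn [-0.0017  0.0001  0.0704] | after turn [-0.0016  0.0001  0.0704]
```

View pics/scene4.png

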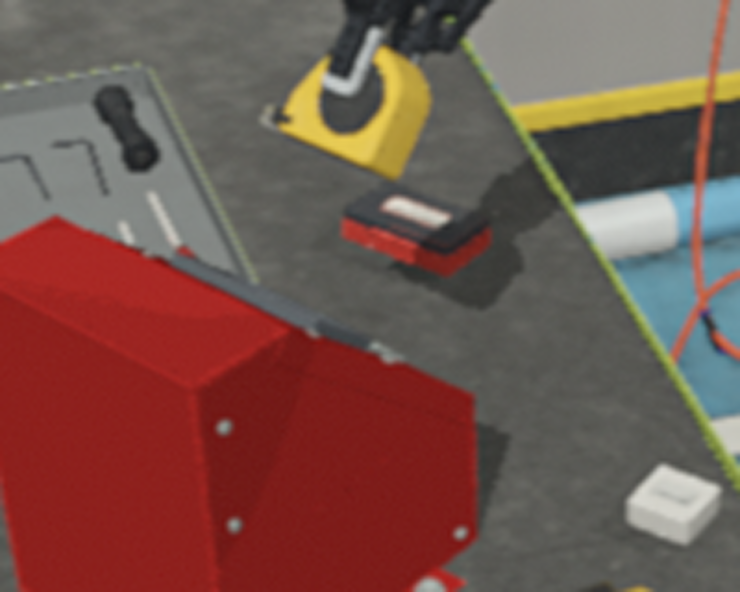

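View pics/top4.png

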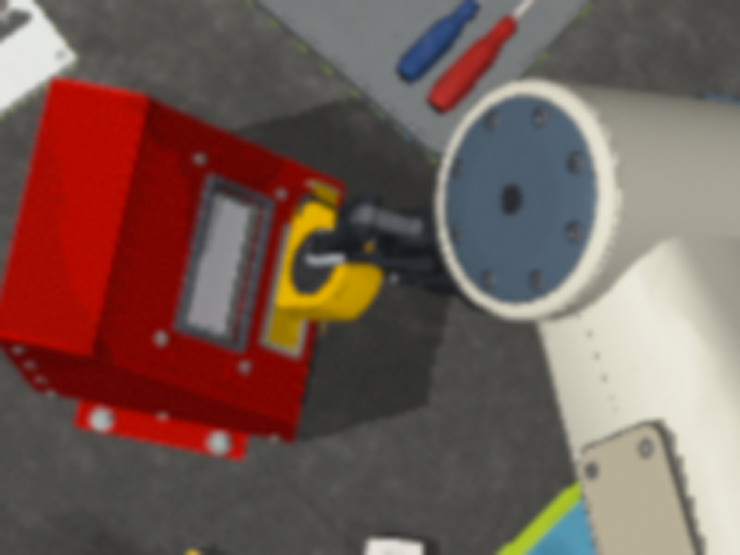

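```bash
python3 - <<'E'
from h import *
import g
p,r,s=g.cur(); x,y,z=r.as_matrix().T
for n,o in(('scene',[200,130]),('top',[250,130])):
  for dz in(.0305,-.0315):
    for dx in(-.015,.015):
      print(n,dz,dx,[((proj(n,p+dz*z+dx*x+dy*y)-o)*3.7+1.4).round().tolist() for dy in(-.0345,.0345)])
print('y',y,g.YBv)
for n,o in(('scene',[200,130]),('top',[250,130])):
  print(n,[((proj(n,g.MOUTH-.008*g.IN+a*g.UP+b*g.YBv)-o)*3.7+1.4).round().tolist() for a,b in((.029,-.053),(.029,.053),(-.029,.053),(-.029,-.053))])
E
python3 - <<'E'
import cv2
s=cv2.imread('pics/top4.png');cv2.imwrite('pics/z1.png',cv2.resize(s[160:360,160:420],None,fx=3,fy=3,interpolation=cv2.INTER_CUBIC))
E
```

```text
scene 0.0305 -0.015 [[397.0, 181.0], [304.0, 142.0]]
scene 0.0305 0.015 [[366.0, 166.0], [272.0, 126.0]]
scene -0.0315 -0.015 [[443.0, 74.0], [349.0, 39.0]]
scene -0.0315 0.015 [[414.0, 57.0], [318.0, 21.0]]
top 0.0305 -0.015 [[310.0, 315.0], [332.0, 212.0]]
top 0.0305 0.015 [[275.0, 302.0], [297.0, 197.0]]
top -0.0315 -0.015 [[376.0, 313.0], [398.0, 205.0]]
top -0.0315 0.015 [[340.0, 299.0], [363.0, 189.0]]
y [ 0.9828 -0.1849  0.0036] [-0.9826  0.1857  0.    ]
scene [[175.0, 250.0], [315.0, 317.0], [377.0, 340.0], [239.0, 274.0]]
top [[209.0, 174.0], [175.0, 328.0], [242.0, 352.0], [274.0, 202.0]]
```

View pics/z1.png

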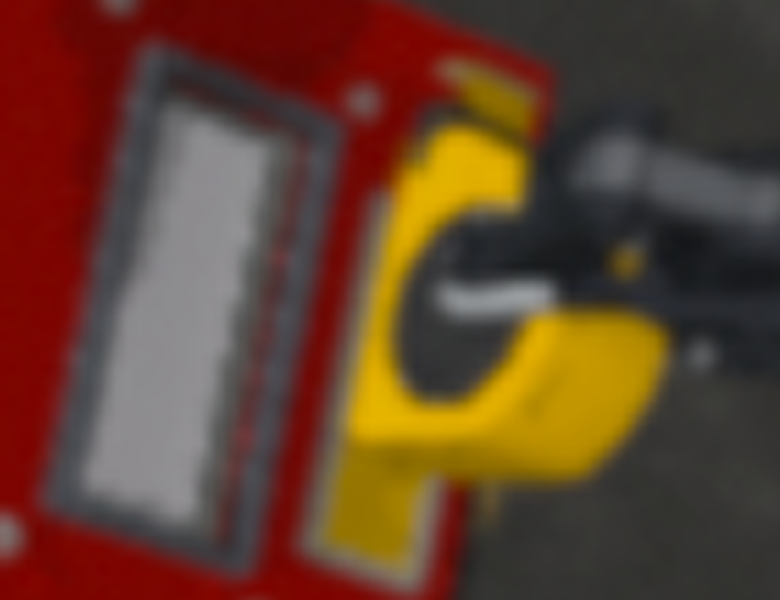

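Tape and collar pixels match the predictions within about 1–1.5 px (top collar corners about (210,175), (175,330), (245,350), (275,200) in the crop). Approaching the collar.

```bash
python3 -m jog '[-0.0016,0,0.02,0,0,0.003,0.1, 0,0,0.025,0,0,0,0.1, 0,0,0.02,0,0,0,0.1, 0,0,0,0,0,0,0.1, 0,0,0,0,0,0,0.1]'
python3 - <<'E'
from g import *
st(); go(MOUTH-.018*IN,RT)
from station import vision
import cv2
for n,(a,b,c,d) in {'scene':(160,260,220,350),'top':(150,250,270,400)}.items():
  f=vision.grab_frame(n)['frame'][:,:,::-1]; cv2.imwrite(f'pics/{n}5.png',cv2.resize(f[a:b,c:d],None,fx=5.8,fy=5.8,interpolation=cv2.INTER_CUBIC))
E
```

```text
time_s: 8.98
position: [0.5234, 0.2631, 0.2085]
tcp_rot: [179.9, -40.1, 79.3]
contact_force: [0.1, -0.2, -2.2]
gripper_width: 0.338
t 8.975 p [0.5234 0.2631 0.2085] rpy [179.884  -40.1226  79.2578] F [ 0.1464 -0.2268 -2.224 ] w 0.3384004820590766 q [  18.4669   10.1644   -1.286   -39.2732  -62.4997 -105.5507]
rel mouth: in -0.0563 up -0.0002 lat -0.0009
turn [ 0.0025 -0.0019 -0.0006] deg 0.1844005761979233 | shift before turn [ 0.0001 -0.001   0.0383] | after turn [ 0.0002 -0.0009  0.0383]
```

View pics/scene5.png

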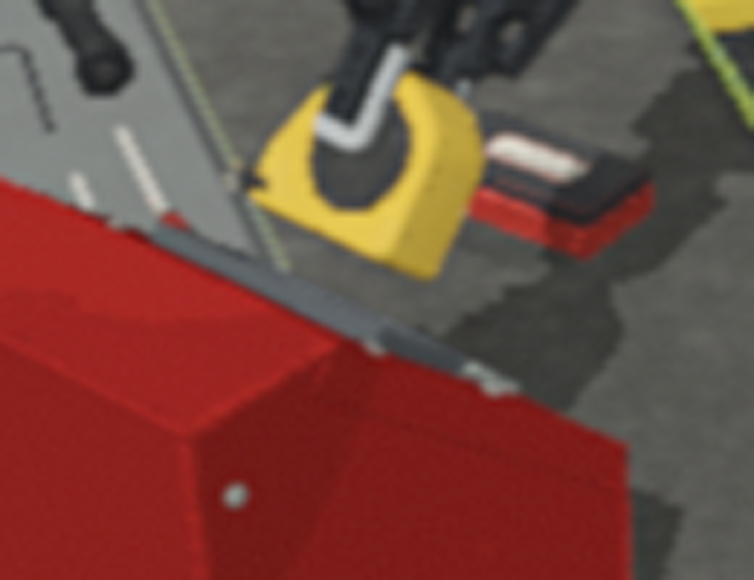

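View pics/top5.png

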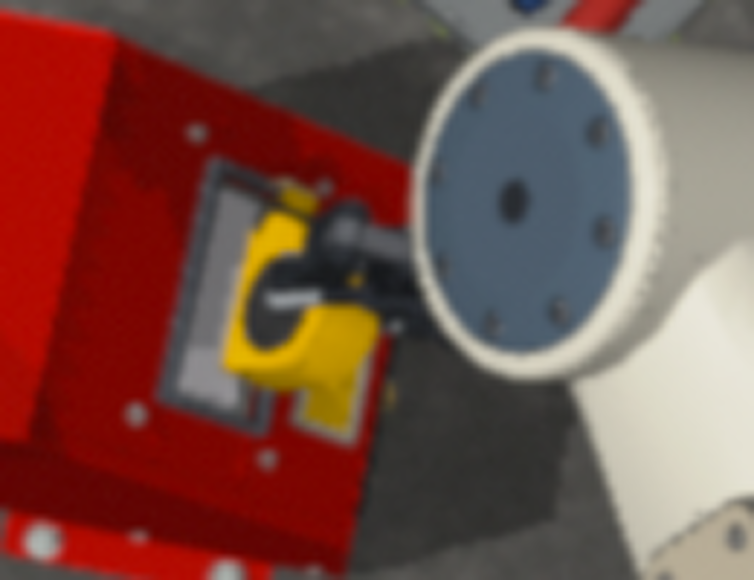

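```bash
python3 -m jog '[0,-0.0009,0.008,0,0,0,0.1, 0,0,0.008,0,0,0,0.1, 0,0,0.004,0,0,0,0.1, 0,0,0.004,0,0,0,0.1, 0,0,0.004,0,0,0,0.1, 0,0,0,0,0,0,0.1]'
python3 - <<'E'
from g import *
st(); c,r,s=cur(); print('tool F',r.inv().apply(s['contact_force']),'M',s['torque'])
E
```

```text
time_s: 9.82
position: [0.5252, 0.2818, 0.1855]
tcp_rot: [-179.9, -40.1, 79.2]
contact_force: [-0.0, -1.1, -2.3]
gripper_width: 0.336
t 9.825 p [0.5252 0.2818 0.1855] rpy [-179.9432  -40.0859   79.1902] F [-0.0156 -1.0724 -2.306 ] w 0.33611951450726146 q [  20.3769   11.7759   -2.5804  -39.9315  -59.2084 -105.125 ]
rel mouth: in -0.0267 up -0.0007 lat 0.0009
tool F [-2.2931  0.1869  1.0839] M [-2.321   0.3948  0.0022]
```

The leading end is about 4 mm past the mouth plane with no contact force. Continuing to the flap.

```bash
python3 -m jog '[0.0005,0,0.003,0,0,0,0.1, 0,0,0.003,0,0,0,0.1, 0,0,0,0,0,0,0.1]'
python3 - <<'E'
from g import *
st(); c,r,s=cur(); print('tool F',r.inv().apply(s['contact_force']),'M',s['torque'])
E
python3 -m jog '[0,0,0.002,0,0,0,0.1, 0,0,0.002,0,0,0,0.1, 0,0,0,0,0,0,0.1]'
python3 - <<'E'
from g import *
st(); c,r,s=cur(); print('tool F',r.inv().apply(s['contact_force']),'M',s['torque'])
from station import vision
import cv2
for n,(a,b,c,d) in {'scene':(160,260,220,350),'top':(150,250,270,400)}.items():
  f=vision.grab_frame(n)['frame'][:,:,::-1]; cv2.imwrite(f'pics/{n}6.png',cv2.resize(f[a:b,c:d],None,fx=5.8,fy=5.8,interpolation=cv2.INTER_CUBIC))
E
```

```text
time_s: 10.2
position: [0.526, 0.2859, 0.1813]
tcp_rot: [-179.9, -40.1, 79.2]
contact_force: [-0.3, -0.8, -1.5]
gripper_width: 0.34
t 10.2 p [0.526  0.2859 0.1813] rpy [-179.9479  -40.0877   79.1876] F [-0.2733 -0.7563 -1.5478] w 0.33994966664091647 q [  20.7859   12.1346   -2.7446  -40.0546  -58.5468 -105.0885]
rel mouth: in -0.0208 up -0.0002 lat 0.0008
tool F [-1.6043 -0.126   0.6728] M [-2.3136  0.3773  0.0146]
time_s: 10.58
position: [0.5268, 0.288, 0.179]
tcp_rot: [179.9, -40.1, 79.3]
contact_force: [-1.3, -4.5, 2.5]
gripper_width: 0.34
t 10.575 p [0.5268 0.288  0.179 ] rpy [179.9469 -40.0886  79.2607] F [-1.2922 -4.4764  2.5058] w 0.3396708883325052 q [  21.0013   12.3289   -2.8306  -40.1069  -58.142  -105.0163]
rel mouth: in -0.0177 up 0.0000 lat 0.0004
tool F [-1.9352 -0.4309 -4.9046] M [-2.3798  0.8491  0.3558]
```

View pics/scene6.png

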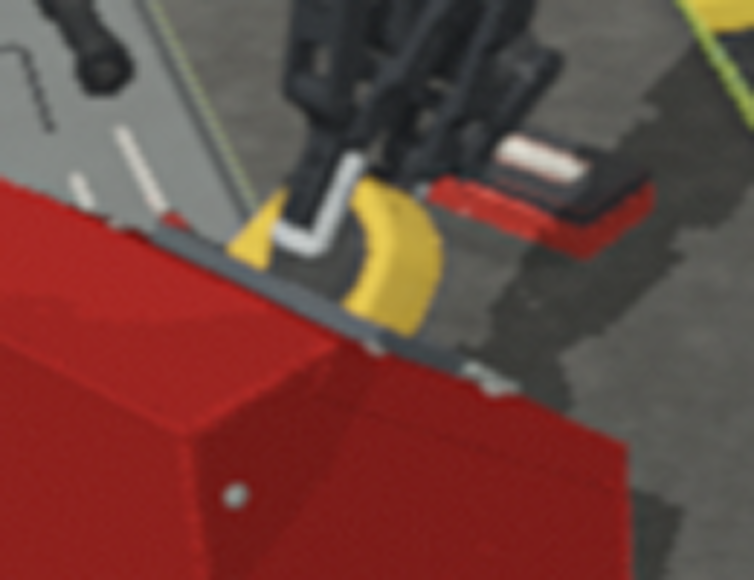

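View pics/top6.png

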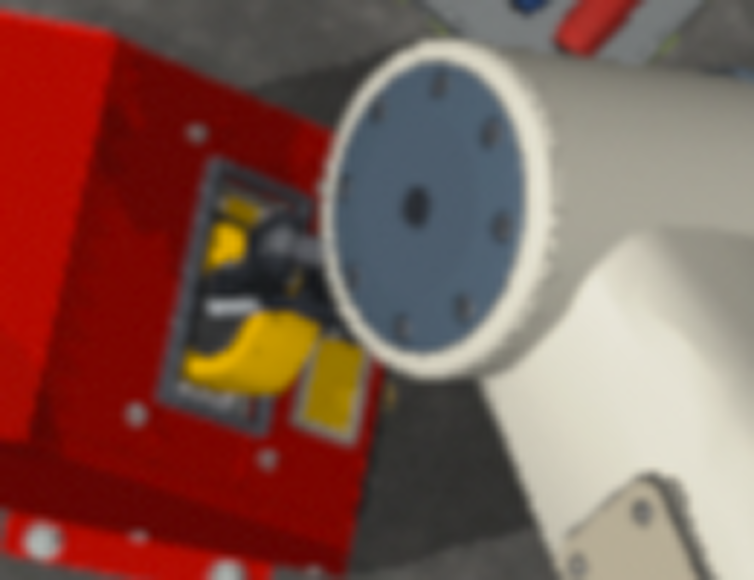

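Contact is about 5 N at leading-edge depth 12.8 mm, which matches the stated 12 mm to the flap, so the mouth measurement holds. I'll ease the tape down the slope onto the throat's lower side and back off slightly before letting go.

```bash
python3 -m jog '[-0.003,0,-0.001,0,0,0,0.1, -0.003,0,0,0,0,0,0.1, 0,0,0,0,0,0,0.1]'
python3 - <<'E'
from g import *
st(); c,r,s=cur(); print('tool F',r.inv().apply(s['contact_force']),'M',s['torque'])
E
python3 -m jog '[-0.001,0,0,0,0,0,0.1, 0,0,0,0,0,0,0.1]'
python3 - <<'E'
from g import *
st(); c,r,s=cur(); print('tool F',r.inv().apply(s['contact_force']),'M',s['torque'])
E
```

```text
time_s: 11.05
position: [0.5257, 0.2829, 0.1752]
tcp_rot: [-180.0, -40.1, 79.2]
contact_force: [0.2, -2.0, 1.4]
gripper_width: 0.343
t 11.05 p [0.5257 0.2829 0.1752] rpy [-179.9714  -40.0904   79.1681] F [ 0.2129 -1.9583  1.4134] w 0.3425351383638492 q [  20.3981   12.3899   -3.2668  -40.4304  -58.1596 -104.182 ]
rel mouth: in -0.0180 up -0.0064 lat 0.0005
tool F [-0.5306  0.576  -2.2945] M [-2.0372  0.3558 -0.0608]
time_s: 11.3
position: [0.5256, 0.2824, 0.1747]
tcp_rot: [-180.0, -40.1, 79.2]
contact_force: [0.7, -1.3, 1.2]
gripper_width: 0.341
t 11.3 p [0.5256 0.2824 0.1747] rpy [-179.983   -40.1032   79.193 ] F [ 0.6699 -1.2804  1.2411] w 0.34067351315877115 q [  20.3272   12.3976   -3.3175  -40.4829  -58.1605 -104.0489]
rel mouth: in -0.0180 up -0.0070 lat 0.0006
tool F [-0.0664  0.8976 -1.6788] M [-1.9151  0.2649 -0.1045]
```

```bash
python3 -m jog '[-0.001,0,0,0,0,0,0.1, 0,0,0,0,0,0,0.1]'
python3 - <<'E'
from g import *
st(); c,r,s=cur(); print('tool F',r.inv().apply(s['contact_force']),'M',s['torque'])
E
python3 -m jog '[-0.001,0,0,0,0,0,0.1, 0,0,0,0,0,0,0.1]'
python3 - <<'E'
from g import *
st(); c,r,s=cur(); print('tool F',r.inv().apply(s['contact_force']),'M',s['torque'])
E
```

```text
time_s: 11.55
position: [0.5253, 0.2817, 0.1741]
tcp_rot: [-180.0, -40.1, 79.2]
contact_force: [0.6, -1.3, 0.6]
gripper_width: 0.338
t 11.55 p [0.5253 0.2817 0.1741] rpy [-179.9711  -40.0972   79.1956] F [ 0.6136 -1.2844  0.6197] w 0.3378631709349966 q [  20.2377   12.4033   -3.3976  -40.5309  -58.1659 -103.9057]
rel mouth: in -0.0180 up -0.0081 lat 0.0007
tool F [-0.4779  0.8429 -1.213 ] M [-1.8648  0.3451 -0.13  ]
time_s: 11.8
position: [0.5251, 0.2809, 0.1733]
tcp_rot: [-180.0, -40.1, 79.2]
contact_force: [-0.6, -0.7, 1.1]
gripper_width: 0.336
t 11.8 p [0.5251 0.2809 0.1733] rpy [-179.9604  -40.0913   79.1883] F [-0.6123 -0.7204  1.102 ] w 0.33585273760238255 q [  20.1465   12.4182   -3.476   -40.58    -58.1593 -103.7641]
rel mouth: in -0.0180 up -0.0092 lat 0.0008
tool F [ 0.0805 -0.4672 -1.3724] M [-1.9343  0.3794 -0.0285]
```

```bash
python3 -m jog '[-0.0015,0,0,0,0,0,0.1, 0,0,0,0,0,0,0.1]'
python3 - <<'E'
from g import *
st(); c,r,s=cur(); print('tool F',r.inv().apply(s['contact_force']),'M',s['torque'])
E
python3 -m jog '[-0.0015,0,0,0,0,0,0.1, 0,0,0,0,0,0,0.1]'
python3 - <<'E'
from g import *
st(); c,r,s=cur(); print('tool F',r.inv().apply(s['contact_force']),'M',s['torque'])
from station import vision
import cv2
for n,(a,b,c,d) in {'scene':(160,260,220,350),'top':(150,250,270,400)}.items():
  f=vision.grab_frame(n)['frame'][:,:,::-1]; cv2.imwrite(f'pics/{n}7.png',cv2.resize(f[a:b,c:d],None,fx=5.8,fy=5.8,interpolation=cv2.INTER_CUBIC))
E
```

```text
time_s: 12.05
position: [0.5248, 0.2797, 0.1723]
tcp_rot: [-180.0, -40.1, 79.2]
contact_force: [-0.2, -1.2, -0.0]
gripper_width: 0.34
t 12.05 p [0.5248 0.2797 0.1723] rpy [-179.9572  -40.083    79.19  ] F [-0.1513 -1.2198 -0.0312] w 0.3400798293420615 q [  20.0058   12.4395   -3.5854  -40.6496  -58.1542 -103.5461]
rel mouth: in -0.0180 up -0.0108 lat 0.0008
tool F [-0.9586  0.0796 -0.766 ] M [-1.9717  0.3259 -0.0022]
time_s: 12.3
position: [0.5248, 0.2791, 0.1719]
tcp_rot: [-180.0, -40.2, 79.2]
contact_force: [0.6, 1.7, 1.6]
gripper_width: 0.336
t 12.3 p [0.5248 0.2791 0.1719] rpy [-179.988   -40.16     79.2114] F [0.5901 1.6581 1.6361] w 0.3361213239402311 q [  19.8877   12.4471   -3.6454  -40.7814  -58.1425 -103.3324]
rel mouth: in -0.0180 up -0.0115 lat 0.0007
tool F [ 2.3843  0.2693 -0.1287] M [-1.0187  0.4331  0.2079]
```

View pics/scene7.png

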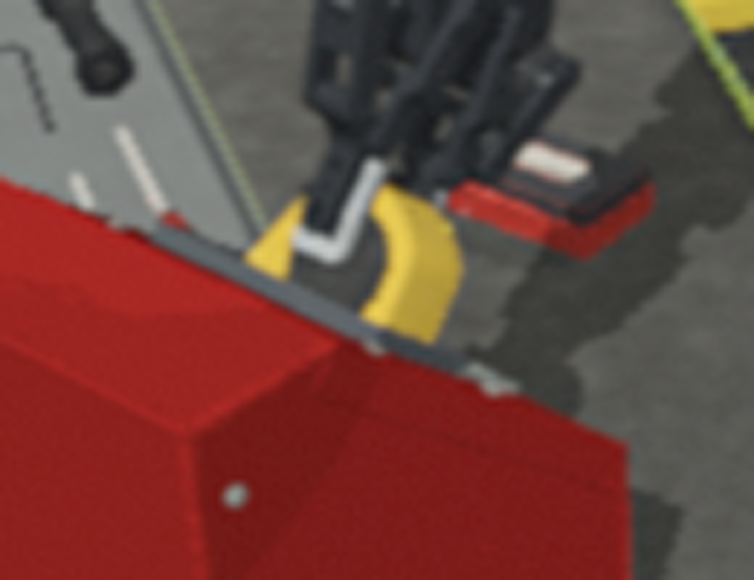

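View pics/top7.png

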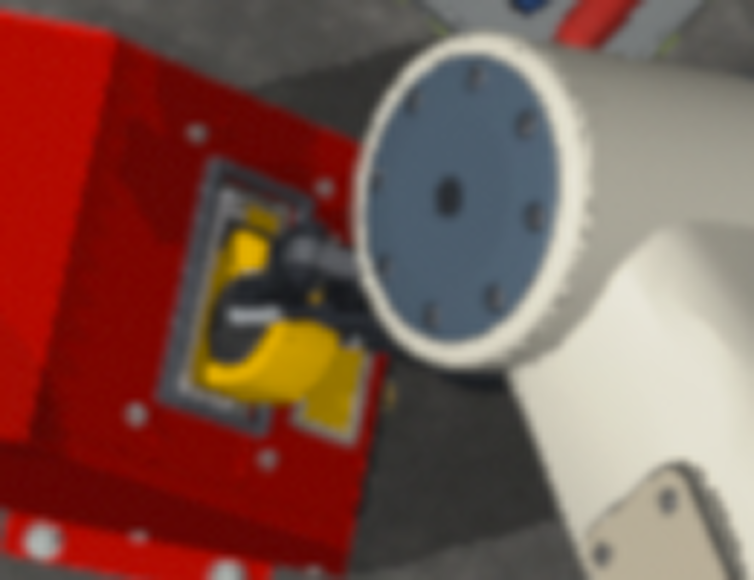

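The tape touches the throat's lower side (x force 2.4 N, tape 11 mm below my centre estimate, so the true centre is about 3 mm lower than measured). Releasing.

```bash
python3 -m jog '[0,0,0.0005,0,0,0,0.45, 0,0,0,0,0,0,0.55, 0,0,0,0,0,0,0.7, 0,0,0,0,0,0,0.7, 0,0,0,0,0,0,0.7]'
python3 - <<'E'
from g import *
st(); c,r,s=cur(); print('tool F',r.inv().apply(s['contact_force']),'M',s['torque'])
from station import vision
import cv2
for n,(a,b,c,d) in {'scene':(160,260,220,350),'top':(150,250,270,400)}.items():
  f=vision.grab_frame(n)['frame'][:,:,::-1]; cv2.imwrite(f'pics/{n}8.png',cv2.resize(f[a:b,c:d],None,fx=5.8,fy=5.8,interpolation=cv2.INTER_CUBIC))
E
```

```text
time_s: 13.02
position: [0.5248, 0.2789, 0.1711]
tcp_rot: [-180.0, -40.1, 79.2]
contact_force: [-0.1, -0.1, -0.6]
gripper_width: 0.702
t 13.025 p [0.5248 0.2789 0.1711] rpy [-179.9732  -40.0952   79.1942] F [-0.1251 -0.0763 -0.5813] w 0.7020077887669518 q [  19.9051   12.4898   -3.691   -40.7409  -58.0834 -103.3313]
rel mouth: in -0.0175 up -0.0121 lat 0.0007
tool F [-0.4496 -0.1084  0.3813] M [-1.8763  0.3257 -0.0017]
```

View pics/scene8.png

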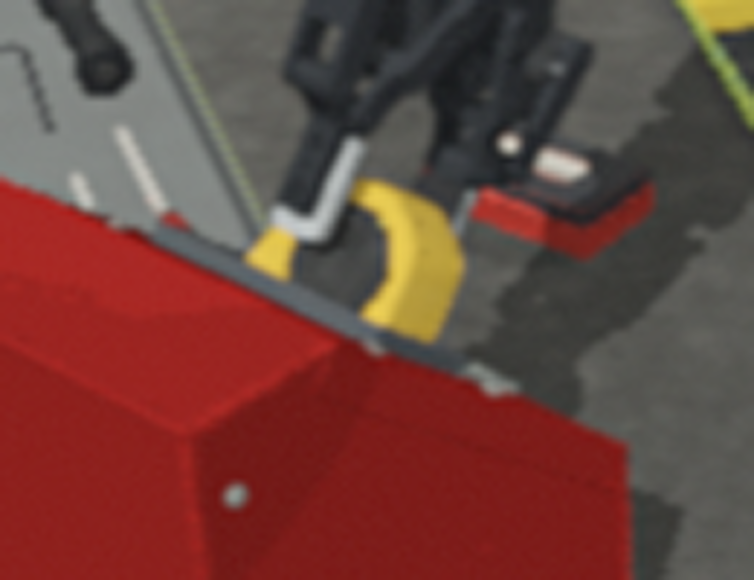

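View pics/top8.png

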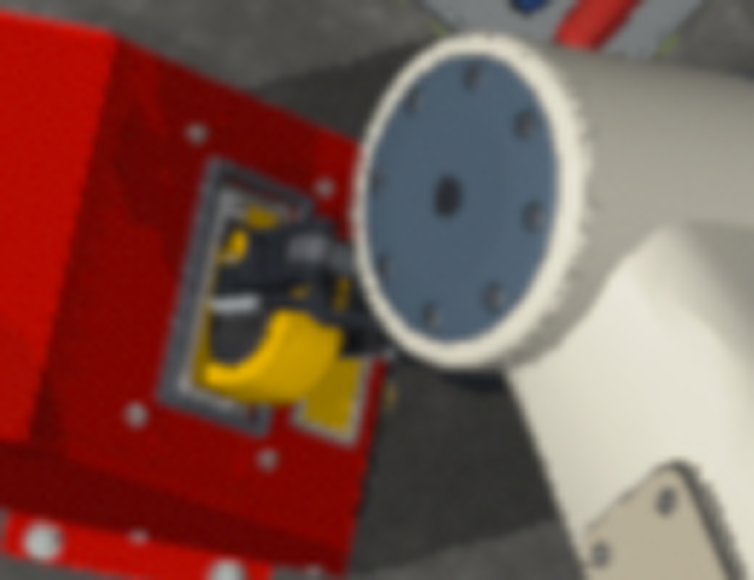

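The fingers are open and the tape stays seated in the throat on the flap. Backing off straight and closing the fingers.

```bash
python3 -m jog '[0,0,-0.005,0,0,0,0.7, 0,0,-0.01,0,0,0,0.7, 0,0,-0.015,0,0,0,0.7, 0,0,-0.02,0,0,0,0.7, 0,0,-0.02,0,0,0,0.7, 0,0,0,0,0,0,0, 0,0,0,0,0,0,0, 0,0,0,0,0,0,0, 0,0,0,0,0,0,0, 0,0,0,0,0,0,0, 0,0,0,0,0,0,0, 0,0,0,0,0,0,0]' 60
python3 - <<'E'
from g import *
st(); go(MOUTH-.004*UP-.06*IN,RT)
from station import vision
import cv2
for n,(a,b,c,d) in {'scene':(130,250,220,376),'top':(150,250,270,400)}.items():
  f=vision.grab_frame(n)['frame'][:,:,::-1]; cv2.imwrite(f'pics/{n}9.png',cv2.resize(f[a:b,c:d],None,fx=5,fy=5,interpolation=cv2.INTER_CUBIC))
E
```

```text
time_s: 14.62
position: [0.5164, 0.2347, 0.2247]
tcp_rot: [-180.0, -40.1, 79.2]
contact_force: [0.6, 0.2, 0.8]
gripper_width: 0.005
t 14.625 p [0.5164 0.2347 0.2247] rpy [-179.9726  -40.0989   79.1994] F [0.6483 0.2396 0.7579] w 0.00503467893622112 q [  15.332     8.5979   -0.7427  -39.2185  -66.1925 -104.4245]
rel mouth: in -0.0875 up -0.0122 lat 0.0008
turn [ 0.0007 -0.0015 -0.0013] deg 0.12275435905293092 | shift before turn [0.0081 0.0007 0.0275] | after turn [0.0082 0.0008 0.0275]
```

View pics/scene9.png

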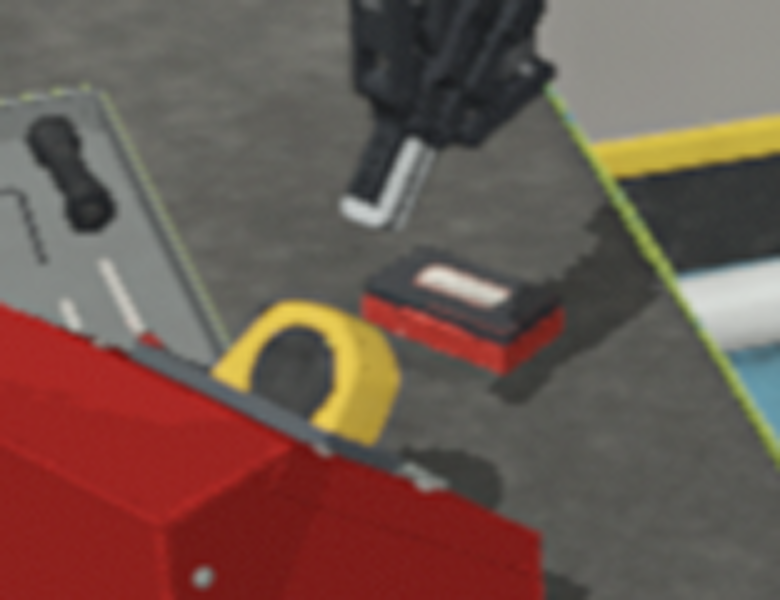

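View pics/top9.png

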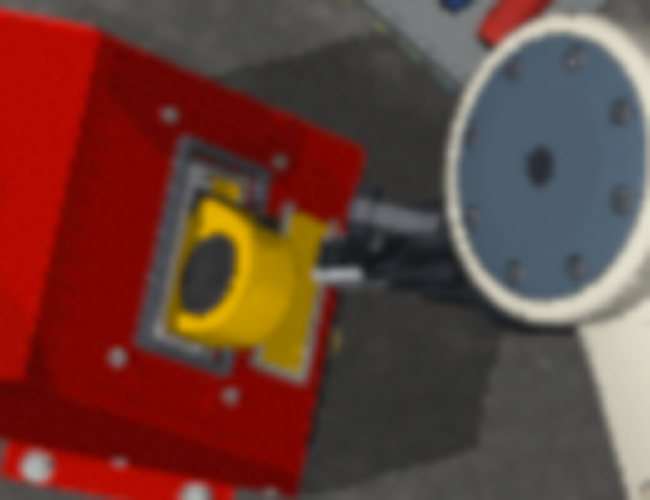

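Run:
```python
from h import *
import g
from station import vision
p,r,s=g.cur(); x,y,z=r.as_matrix().T
f=vision.grab_frame('scene')['frame'][:,:,::-1].copy()
b=cv2.resize(f[90:190,260:360],None,fx=6,fy=6,interpolation=cv2.INTER_CUBIC)
P=lambda q:tuple(int(round(v)) for v in ((proj('scene',q)-[260,90])*6+2.5))
for k in range(0,10):
    for d in(-.023,.023): cv2.circle(b,P(p-.01*k*z+d*x),2,(0,0,255) if k%5 else (0,255,0),-1)
cv2.imwrite('pics/fing.png',b)
```

```text
(no output)
```

View pics/fing.png

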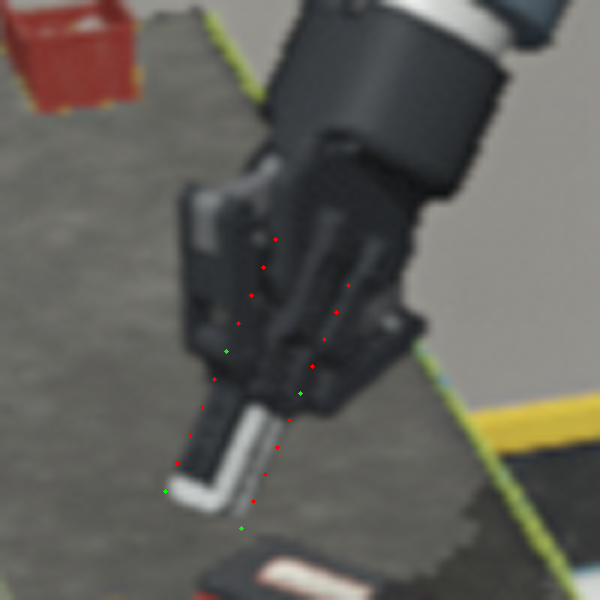

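The picture shows the closed knuckles widening past ±23 mm about 42 mm behind the tip. They would catch on the 46 mm side of the collar before the push is complete. I'll turn the tool 90° so the knuckles lie along the 98 mm side.

```bash
python3 -m jog '[0,0,0,0,0,-0.1571,0, 0,0,0,0,0,-0.1571,0, 0,0,0,0,0,-0.1571,0, 0,0,0,0,0,-0.1571,0, 0,0,0,0,0,-0.1571,0, 0,0,0,0,0,-0.1571,0, 0,0,0,0,0,-0.1571,0, 0,0,0,0,0,-0.1571,0, 0,0,0,0,0,-0.1571,0, 0,0,0,0,0,-0.1571,0, 0,0,0,0,0,0,0]'
python3 - <<'E'
from g import *
R2=RT*Ro.from_rotvec([0,0,-np.pi/2])
st(); go(MOUTH-.005*UP-.06*IN,R2)
from h import *
from station import vision
p,r,s=cur(); x,y,z=r.as_matrix().T
f=vision.grab_frame('scene')['frame'][:,:,::-1].copy()
b=cv2.resize(f[90:230,240:380],None,fx=4.2,fy=4.2,interpolation=cv2.INTER_CUBIC)
P=lambda q:tuple(int(round(v)) for v in ((proj('scene',q)-[240,90])*4.2+1.5))
for k in range(0,10):
    for d in(-.023,.023): cv2.circle(b,P(p-.01*k*z+d*y),2,(0,0,255) if k%5 else (0,255,0),-1)
    for d in(-.049,.049): cv2.circle(b,P(p-.01*k*z+d*x),2,(255,0,0) if k%5 else (0,255,0),-1)
cv2.imwrite('pics/fing2.png',b)
E
```

```text
time_s: 16.15
position: [0.5164, 0.2347, 0.2247]
tcp_rot: [139.9, -0.1, 169.2]
contact_force: [0.5, -0.0, 0.1]
gripper_width: -0.001
t 16.15 p [0.5164 0.2347 0.2247] rpy [139.8995  -0.056  169.1614] F [ 0.4884 -0.049   0.1283] w -0.0005601010591730527 q [ 15.3262   8.5928  -0.7413 -39.2169 -66.1922 -14.4896]
rel mouth: in -0.0876 up -0.0122 lat 0.0007
turn [ 0.0016  0.0008 -0.0025] deg 0.1742607806596796 | shift before turn [-0.0007  0.0071  0.0276] | after turn [-0.0007  0.0072  0.0275]
```

View pics/fing2.png

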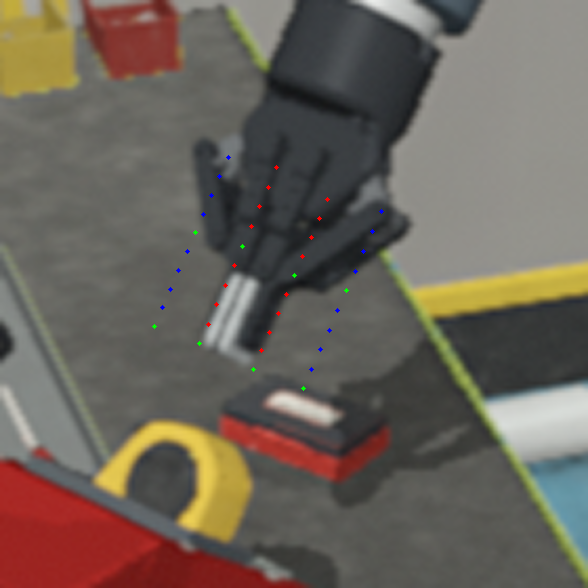

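With the tool turned, the knuckles stay inside the 98 mm width (blue dots) to about 60 mm behind the tip. Advancing to the tape's rear.

```bash
python3 -m jog '[-0.0007,0.007,0.01,0,0,0,0, 0,0,0.015,0,0,0,0, 0,0,0.006,0,0,0,0, 0,0,0,0,0,0,0]'
cat > w.py <<'E'
from g import *
st(); c,r,s=cur(); print('tool F',r.inv().apply(s['contact_force']),'M',s['torque'])
E
python3 w.py; python3 -m jog '[0,0,0.004,0,0,0,0, 0,0,0.004,0,0,0,0, 0,0,0.004,0,0,0,0, 0,0,0,0,0,0,0]'; python3 w.py
```

```text
time_s: 16.7
position: [0.5213, 0.2598, 0.2045]
tcp_rot: [139.9, -0.1, 169.3]
contact_force: [0.5, 0.1, -0.1]
gripper_width: 0.001
t 16.7 p [0.5213 0.2598 0.2045] rpy [139.9465  -0.1043 169.2525] F [ 0.4559  0.1243 -0.0683] w 0.0010495190544940174 q [ 18.0751  10.2312  -1.6981 -39.4877 -62.5769 -14.9535]
rel mouth: in -0.0556 up -0.0055 lat 0.0005
tool F [-0.4248  0.1151  0.185 ] M [-1.927   0.3626 -0.0399]
time_s: 17.2
position: [0.5236, 0.2669, 0.1965]
tcp_rot: [139.9, 0.0, 169.2]
contact_force: [1.4, -2.0, 1.9]
gripper_width: -0.001
t 17.2 p [0.5236 0.2669 0.1965] rpy [139.9001   0.0423 169.2022] F [ 1.3767 -2.0459  1.8994] w -0.0012342394465612995 q [ 18.7962  10.8395  -2.1319 -39.7172 -61.1734 -14.7554]
rel mouth: in -0.0447 up -0.0050 lat -0.0004
tool F [-1.737  -0.1174 -2.5802] M [-2.0695  0.0449 -0.3332]
```

```bash
for i in 1; do python3 -m jog '[0,0,0.005,0,0,0,0, 0,0,0.005,0,0,0,0, 0,0,0,0,0,0,0]'; python3 w.py; done; python3 -m jog '[0,0,0.005,0,0,0,0, 0,0,0.005,0,0,0,0, 0,0,0,0,0,0,0]'; python3 w.py
python3 - <<'E'
from station import vision
import cv2
f=vision.grab_frame('scene')['frame'][:,:,::-1]; cv2.imwrite('pics/s10.png',cv2.resize(f[150:260,220:360],None,fx=5,fy=5,interpolation=cv2.INTER_CUBIC))
E
```

```text
time_s: 17.58
position: [0.5243, 0.2735, 0.1882]
tcp_rot: [139.9, -0.0, 169.2]
contact_force: [-0.3, -2.3, 2.0]
gripper_width: -0.002
t 17.575 p [0.5243 0.2735 0.1882] rpy [139.9173  -0.0471 169.2256] F [-0.2727 -2.2621  1.9785] w -0.001979487340098986 q [ 19.4564  11.4569  -2.5569 -39.9749 -60.0468 -14.5917]
rel mouth: in -0.0341 up -0.0053 lat 0.0002
tool F [-0.1534 -0.4652 -2.9775] M [-2.2279  0.2589 -0.0901]
time_s: 17.95
position: [0.5258, 0.2804, 0.181]
tcp_rot: [139.8, -0.0, 169.2]
contact_force: [1.2, -0.2, 1.8]
gripper_width: -0.003
t 17.95 p [0.5258 0.2804 0.181 ] rpy [139.8496  -0.0127 169.2214] F [ 1.235  -0.1841  1.7673] w -0.002752242673116368 q [ 20.1027  12.0529  -2.8647 -40.2653 -58.9076 -14.4179]
rel mouth: in -0.0241 up -0.0045 lat 0.0000
tool F [-1.2472  1.178  -1.3188] M [-1.6942  0.0979 -0.1679]
```

View pics/s10.png

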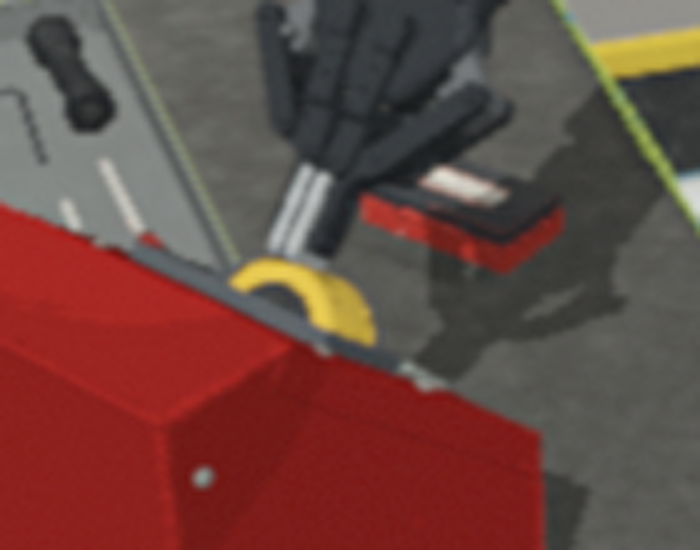

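The tape is going in, with its crown now at about (300,290) in the crop. Force is low, so I continue.

```bash
python3 -m jog '[0,0,0.006,0,0,0,0, 0,0,0.006,0,0,0,0, 0,0,0.006,0,0,0,0, 0,0,0,0,0,0,0]'; python3 w.py; python3 -m jog '[0,0,0.006,0,0,0,0, 0,0,0.006,0,0,0,0, 0,0,0,0,0,0,0]'; python3 w.py
python3 - <<'E'
from station import vision
import cv2
for n,(a,b,c,d) in {'scene':(150,260,220,360),'top':(150,250,270,400)}.items():
  f=vision.grab_frame(n)['frame'][:,:,::-1]; cv2.imwrite(f'pics/{n}11.png',cv2.resize(f[a:b,c:d],None,fx=5,fy=5,interpolation=cv2.INTER_CUBIC))
E
```

```text
time_s: 18.5
position: [0.5281, 0.292, 0.1676]
tcp_rot: [139.8, 0.0, 169.2]
contact_force: [0.9, -0.8, 2.8]
gripper_width: -0.002
t 18.5 p [0.5281 0.292  0.1676] rpy [139.8223   0.0117 169.2266] F [ 0.9205 -0.7651  2.8035] w -0.0015118417190870621 q [ 21.2105  13.1837  -3.3907 -40.7592 -56.9336 -14.0705]
rel mouth: in -0.0062 up -0.0041 lat -0.0001
tool F [-1.0478  1.3658 -2.5157] M [-1.4609  0.086  -0.1391]
time_s: 18.88
position: [0.5283, 0.2987, 0.1565]
tcp_rot: [140.0, -0.2, 169.3]
contact_force: [-0.2, -0.2, 0.3]
gripper_width: 0.0
t 18.875 p [0.5283 0.2987 0.1565] rpy [139.9836  -0.1679 169.2523] F [-0.2245 -0.207   0.2792] w 8.18936313328676e-05 q [ 21.911   14.037   -3.8401 -41.0545 -55.6993 -13.8288]
rel mouth: in 0.0066 up -0.0061 lat 0.0010
tool F [ 0.1828 -0.0086 -0.3712] M [-1.8893  0.3804  0.0108]
```

View pics/scene11.png

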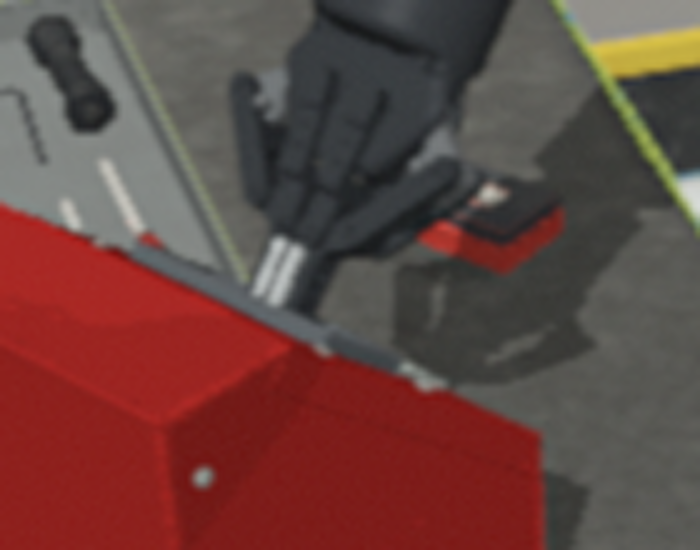

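View pics/top11.png

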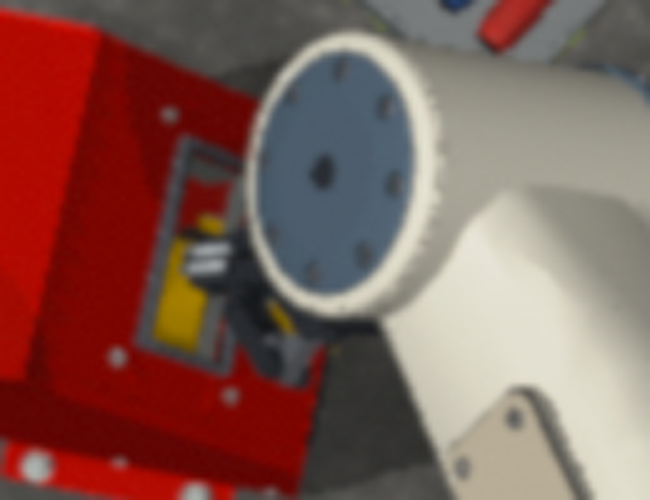

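The tape is below the mouth plane (yellow at (190,290) in the top crop) with the flap open, and the push force has dropped to zero. It has slid ahead but is still in the throat, so I keep pushing.

```bash
python3 -m jog '[0,0.002,0.006,0,0,0,0, 0,0,0.006,0,0,0,0, 0,0,0,0,0,0,0]'; python3 w.py; python3 -m jog '[0,0,0.006,0,0,0,0, 0,0,0.006,0,0,0,0, 0,0,0,0,0,0,0]'; python3 w.py
python3 - <<'E'
from station import vision
import cv2
for n,(a,b,c,d) in {'scene':(150,260,220,360),'top':(150,250,270,400)}.items():
  f=vision.grab_frame(n)['frame'][:,:,::-1]; cv2.imwrite(f'pics/{n}12.png',cv2.resize(f[a:b,c:d],None,fx=5,fy=5,interpolation=cv2.INTER_CUBIC))
E
```

```text
time_s: 19.35
position: [0.5307, 0.308, 0.1495]
tcp_rot: [139.9, -0.1, 169.2]
contact_force: [-1.1, -0.5, -0.3]
gripper_width: 0.001
t 19.35 p [0.5307 0.308  0.1495] rpy [139.9289  -0.0649 169.2468] F [-1.1001 -0.4542 -0.3324] w 0.0013438101304498076 q [ 22.7841  14.8026  -3.8908 -41.309  -54.446  -13.8487]
rel mouth: in 0.0181 up -0.0033 lat 0.0003
tool F [ 0.9957 -0.7132 -0.1641] M [-1.8916  0.3136 -0.0268]
time_s: 19.73
position: [0.5324, 0.3156, 0.1406]
tcp_rot: [139.9, -0.0, 169.2]
contact_force: [0.2, 0.3, 0.9]
gripper_width: -0.003
t 19.725 p [0.5324 0.3156 0.1406] rpy [139.908   -0.034  169.2286] F [0.1848 0.2998 0.8656] w -0.002514734230199191 q [ 23.4577  15.6415  -4.0907 -41.7005 -53.2072 -13.5714]
rel mouth: in 0.0299 up -0.0031 lat 0.0001
tool F [-0.125   0.8092 -0.4504] M [-1.8498  0.2732 -0.0026]
```

View pics/scene12.png

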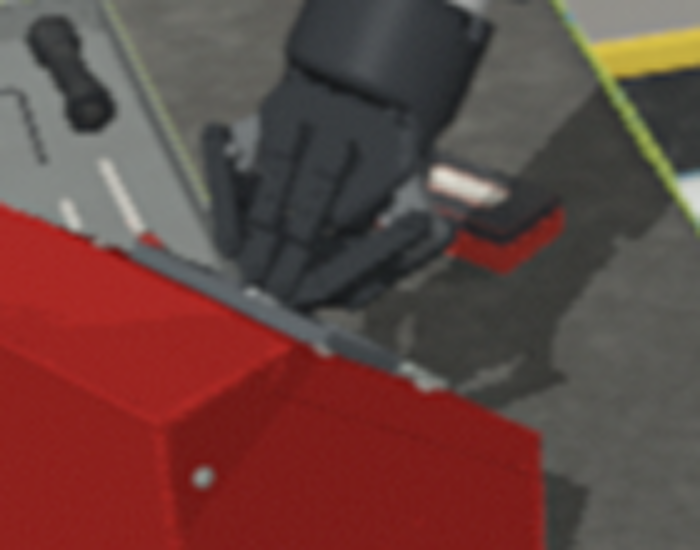

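View pics/top12.png

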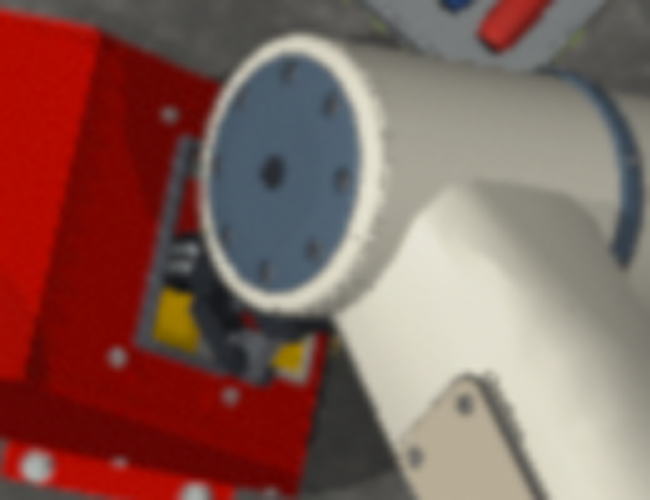

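```bash
python3 -m jog '[0,0,0.005,0,0,0,0, 0,0,0.004,0,0,0,0, 0,0,0,0,0,0,0]'; python3 w.py; python3 -m jog '[0,0,0.004,0,0,0,0, 0,0,0.003,0,0,0,0, 0,0,0,0,0,0,0]'; python3 w.py
python3 - <<'E'
from station import vision
import cv2
for n,(a,b,c,d) in {'scene':(150,260,220,360),'top':(150,250,270,400)}.items():
  f=vision.grab_frame(n)['frame'][:,:,::-1]; cv2.imwrite(f'pics/{n}13.png',cv2.resize(f[a:b,c:d],None,fx=5,fy=5,interpolation=cv2.INTER_CUBIC))
E
```

```text
time_s: 20.2
position: [0.5338, 0.3203, 0.1339]
tcp_rot: [140.0, 0.0, 169.2]
contact_force: [0.2, -5.5, 2.5]
gripper_width: -0.003
t 20.2 p [0.5338 0.3203 0.1339] rpy [139.9626   0.0376 169.2088] F [ 0.1698 -5.483   2.4668] w -0.0029385647004608966 q [ 23.9066  16.2534  -4.2359 -41.9132 -52.3088 -13.3535]
rel mouth: in 0.0382 up -0.0036 lat -0.0005
tool F [-1.195  -2.513  -5.3323] M [-2.7432  0.3371 -0.1614]
time_s: 20.58
position: [0.5345, 0.3247, 0.1284]
tcp_rot: [140.0, 0.0, 169.2]
contact_force: [-0.9, -5.8, 1.8]
gripper_width: 0.004
t 20.575 p [0.5345 0.3247 0.1284] rpy [139.9713   0.0149 169.2102] F [-0.9375 -5.7583  1.7765] w 0.0037084142521157494 q [ 24.2905  16.7767  -4.3368 -42.1625 -51.6248 -13.1782]
rel mouth: in 0.0453 up -0.0037 lat -0.0003
tool F [-0.1575 -3.3231 -5.1112] M [-2.846   0.3324 -0.2651]
```

View pics/scene13.png

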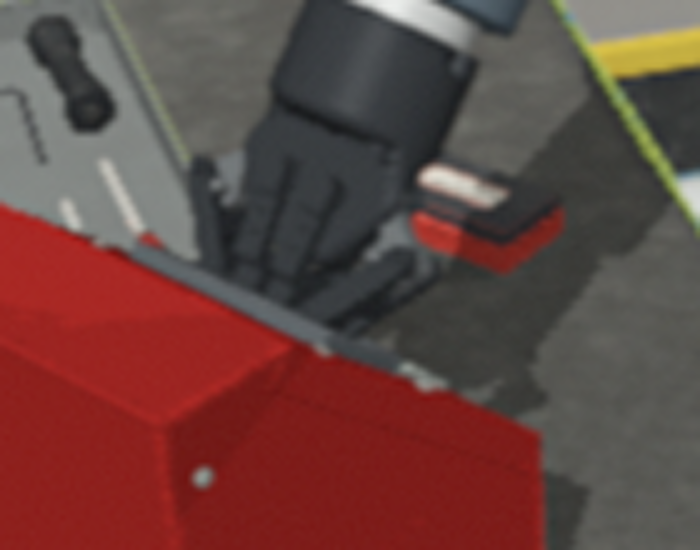

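View pics/top13.png

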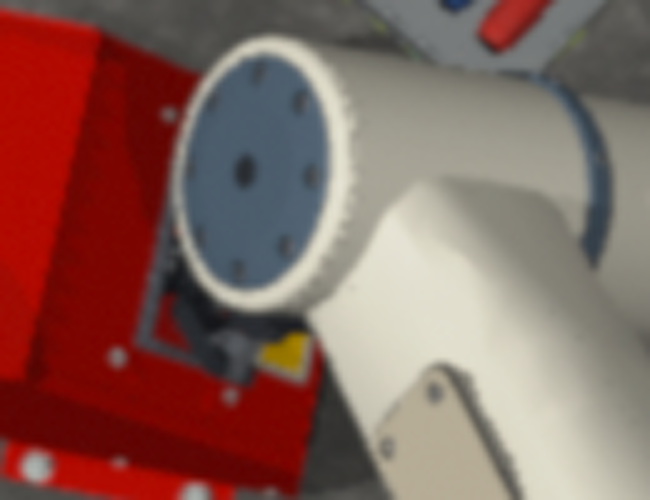

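In the top crop at (180,320) the yellow is gone and red shows instead, so the tape seems to have fallen. The force is now the flap pressing on the fingers. I'll add a small margin, then withdraw straight back.

```bash
python3 -m jog '[0,0,0.003,0,0,0,0, 0,0,0,0,0,0,0, 0,0,0,0,0,0,0]'; python3 w.py; python3 -m jog '[0,0,-0.01,0,0,0,0, 0,0,-0.015,0,0,0,0, 0,0,-0.02,0,0,0,0, 0,0,-0.02,0,0,0,0, 0,0,-0.03,0,0,0,0, 0,0,-0.03,0,0,0,0, 0,0,-0.03,0,0,0,0, 0,0,-0.03,0,0,0,0, 0,0,0,0,0,0,0]';python3 w.py
python3 - <<'E'
from station import vision
import cv2
for n,(a,b,c,d) in {'scene':(150,290,220,420),'top':(140,260,240,420)}.items():
  f=vision.grab_frame(n)['frame'][:,:,::-1]; cv2.imwrite(f'pics/{n}14.png',cv2.resize(f[a:b,c:d],None,fx=4,fy=4,interpolation=cv2.INTER_CUBIC))
E
```

```text
time_s: 21.05
position: [0.5348, 0.3266, 0.1261]
tcp_rot: [140.0, -0.0, 169.2]
contact_force: [0.5, -5.5, 2.1]
gripper_width: -0.001
t 21.05 p [0.5348 0.3266 0.1261] rpy [139.97    -0.0006 169.2085] F [ 0.4638 -5.4767  2.119 ] w -0.0011245173279688238 q [ 24.4506  17.0012  -4.3718 -42.276  -51.3425 -13.1049]
rel mouth: in 0.0483 up -0.0038 lat -0.0003
tool F [-1.4811 -2.69   -5.027 ] M [-2.9006  0.4182 -0.1857]
time_s: 22.18
position: [0.5138, 0.2097, 0.2728]
tcp_rot: [139.7, 0.4, 169.1]
contact_force: [-0.4, 0.2, 0.8]
gripper_width: -0.001
t 22.175 p [0.5138 0.2097 0.2728] rpy [139.6789   0.4099 169.1295] F [-0.4271  0.1837  0.7592] w -0.000872156775547262 q [ 12.5423   6.2865   3.2471 -38.363  -72.4116 -16.0766]
rel mouth: in -0.1404 up -0.0004 lat -0.0013
tool F [ 0.4487  0.5695 -0.5167] M [-1.8342  0.3543 -0.0366]
```

View pics/scene14.png

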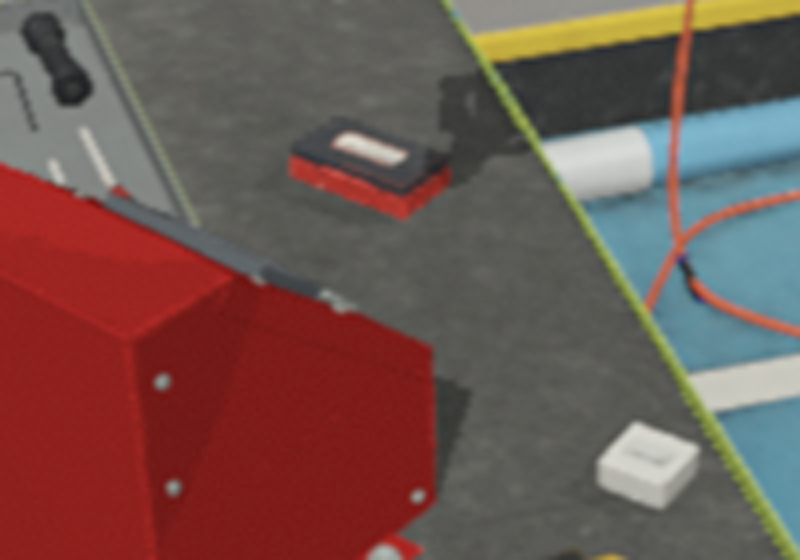

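View pics/top14.png

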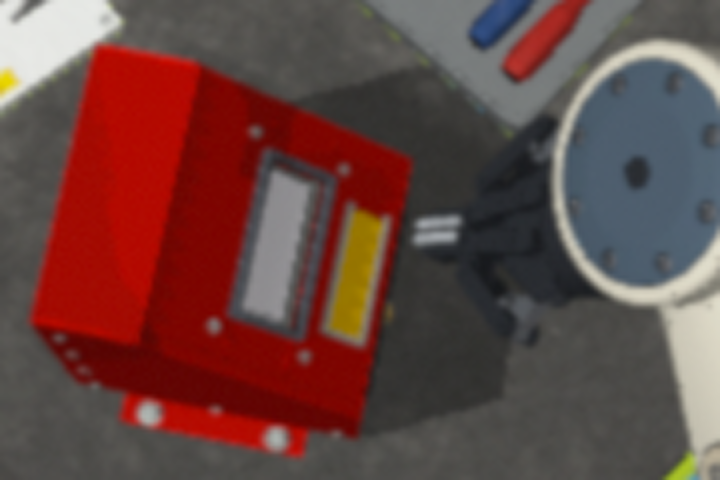

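The flap is shut again (the grey panel fills the mouth as at the start) and the tape is gone from view. I'll move the arm clear and compare everything with the first pictures.

```bash
python3 -m jog '[0,0,-0.03,0,0,0,0, 0,0,-0.03,0,0,0,0, 0,0,-0.03,0,0,0,0, 0,0,0,0,0,0,0, 0,0,0,0,0,0,0, 0,0,0,0,0,0,0, 0,0,0,0,0,0,0]'; python3 w.py
python3 - <<'E'
from station import vision
import cv2,numpy as np
for n in('scene','top'):
  f=vision.grab_frame(n)['frame'][:,:,::-1]; o=cv2.imread(f'pics/{n}0.png')
  cv2.imwrite(f'pics/{n}15.png',f)
  d=(cv2.absdiff(f,o).max(2)>25).astype('u1'); 
  B={'scene':{'bit':(288,178,340,206),'ref':(365,252,400,280),'feel':(250,360,312,412),'mouth':(240,190,325,240)},'top':{'bit':(410,155,450,202),'ref':(343,270,372,297),'feel':(200,250,235,295),'mouth':(290,168,340,230)}}[n]
  for k,(x0,y0,x1,y1) in B.items(): print(n,k,d[y0:y1,x0:x1].sum())
E
```

```text
time_s: 23.15
position: [0.5014, 0.1538, 0.3361]
tcp_rot: [139.9, -0.1, 169.3]
contact_force: [0.2, -0.5, -0.1]
gripper_width: -0.001
t 23.15 p [0.5014 0.1538 0.3361] rpy [139.9096  -0.0881 169.2628] F [ 0.1578 -0.5039 -0.0614] w -0.0012090539706290744 q [  5.7671   4.3988  10.2897 -38.3934 -84.1259 -16.5423]
rel mouth: in -0.2257 up -0.0035 lat 0.0005
tool F [-0.249  -0.3956 -0.2532] M [-1.9235  0.3557 -0.0272]
scene bit 0
scene ref 0
scene feel 1
scene mouth 4
top bit 1290
top ref 0
top feel 406
top mouth 17
```

View pics/top15.png

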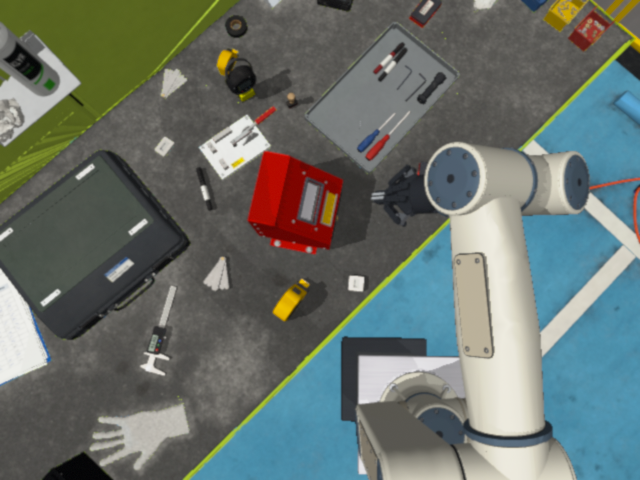

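View pics/scene15.png

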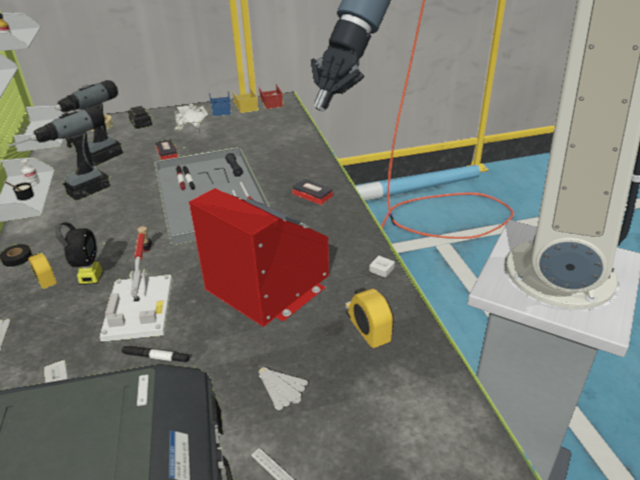

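Scene view: bit box, block, feelers and mouth are all unchanged. The top view's bit box is hidden by the arm. The top view also reports a 406-pixel difference at the feelers, which I'll check.

Run:
```python
import cv2,numpy as np
a=cv2.imread('pics/top0.png');b=cv2.imread('pics/top15.png')
d=cv2.absdiff(a,b).max(2)
ys,xs=np.where(d[250:295,200:235]>25); print(xs.min()+200,xs.max()+200,ys.min()+250,ys.max()+250,d[250:295,200:235].max())
for n,(x0,y0,x1,y1) in {'feel':(195,250,240,300),'ref':(340,268,374,300)}.items():
  A=cv2.cvtColor(a[y0:y1,x0:x1],6).astype('f4');B=cv2.cvtColor(b[y0:y1,x0:x1],6).astype('f4')
  print(n,cv2.phaseCorrelate(A,B), A.mean(),B.mean())
c=np.hstack([a[240:300,190:250],b[240:300,190:250]]);cv2.imwrite('pics/cmp.png',cv2.resize(c,None,fx=6,fy=6))
s0=cv2.imread('pics/scene0.png');s1=cv2.imread('pics/scene15.png')
print(cv2.phaseCorrelate(cv2.cvtColor(s0[355:415,245:315],6).astype('f4'),cv2.cvtColor(s1[355:415,245:315],6).astype('f4')))
```

```text
204 228 257 289 34
feel ((0.43220417305701275, -0.0422785440687754), 0.9581749945746528) 118.74978 102.79022
ref ((-0.03575696270558737, 0.10392910505624009), 1.0115997675392363) 115.11581 110.21875
((0.03748220851768025, 0.010514234364421782), 0.9149172021283044)
```

View pics/cmp.png

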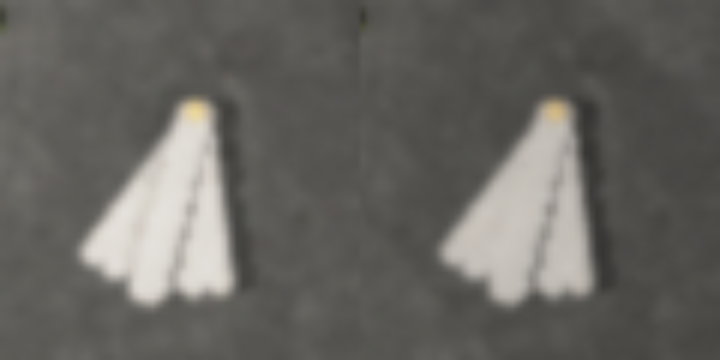

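The feelers have not moved: they are only darker, and the scene view shows a shift of 0.04 px. The arm is clear of everything, so I'm handing in.

```bash
python3 -c "
from station import job_done
print(job_done())"
```

```text
the job is handed in; nothing more can be done
None
```

I posted the smaller yellow tape measure, the one at the bench front beside the bit box, through the flap of the quarantine box. The job is handed in at about 23 s of the 58 s allowed. I set the tape in the throat against the flap and let go. Then I turned the closed gripper 90° so its knuckles fitted the mouth's 98 mm side, and pushed with the fingertips to 48 mm past the mouth plane.

**Last checks:**
- **Flap and tape:** the mouth looks as it did at the start, with the flap shut, and the tape is nowhere in either view. I did not see it lying inside, because neither camera sees the box's window.
- **Bystanders:** the bit box, grey block and feeler gauges are unchanged in the scene view.
- **Arm:** it is clear of everything, with a final contact force of about 0.5 N; the largest reading during the insertion was about 6 N.

**Checks that disagreed or fell short:**
- The mouth centre I measured was about 3 mm too far up the slope. Touching the throat's lower side showed this.
- The top view showed a brightness change at the feelers, which I put down to lighting because the scene view shows no shift.
- The arm hid the bit box in the last top view, so its check rests on the scene view alone.

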